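# Put the wagons to bed in the carriage shed

## Task

Put the toy train away: first swing the crane arm clear of the shed's bay, only then slide the clear hatch fully open, and set every wagon that is on the table (dining car, tank car, box van, log wagon, as many as there are) down inside the bay, on its wheels on the floor. When all are in, slide the hatch fully shut, and after that swing the crane arm back over it as far as its stop. Leave the canister, curved track, tunnel and signal where they are.

Things in the scene. Friction and masses are not known exactly. Their poses are not given: they have to be found in the camera images.
- shed: fixed plywood toy shed, 210 (own x) by 420 mm (own y), z up, origin at its underside's centre; place and yaw vary. -y half: closed building; +y half: open-topped bay under the clear hatch. Long side walls (at x +-100, 10 mm thick) 77 mm high, end wall 65 mm. The crane post, 112 mm high, stands beside it at own x 120, y 235 mm.
- bay (a point): centre of the bay's floor (6 mm above the table), axes as the shed's. The bay is clear inside 190 mm along x (+-95) and 200 mm along y (+-100): room for four wagons standing in two rows of two, long side along x, at x +-46, y +-40 mm.
- hatch (a joint): clear plastic hatch 186 x 205 mm that slides level over the bay, 67 to 72 mm above the table. 0 = shut, 0.195 m = fully open, slid towards the shed's -y over the closed building. Stays where left, 1.5 N of friction.
- hatch_grip (a point): top centre of the hatch's upright wooden grip bar: 60 mm long (shed x), 14 mm thick (shed y), 36 mm high above the panel; it rides with the hatch. To be pinched from above across its thickness, along the shed's y.
- crane_arm (a joint): level wooden arm of the toy crane, 150 mm long, 112 to 128 mm above the table, hinged on the post. 0 = at its stop, pointing diagonally over the middle of the bay (shed -x-y); grows to 2.2 rad swinging clockwise seen from above, via the shed's -x, out to its +y side. Beyond 1.0 it is clear of the bay. Stays where left, under 1 N at the peg.
- crane_grip (a point): top of the upright round dark peg on the crane arm, 18 mm thick, standing 45 mm above the arm's top face, 125 mm from the hinge axis; the handle to swing the arm by.
- crane_hinge (a point): point on the crane arm's upright hinge axis, at the height of the arm's top face.
- dining_car: free wooden wagon, 80 mm long (own x) by 38 mm wide (own y); origin at the centre of its underside. Wheels do not turn: it stands still like a block. Below 20 mm it is the 38 mm wide chassis; above that the body, centred, 66 mm long, 26 mm wide, flat-sided, red with pale windows, up to 58 mm high. May be absent.
- tank_car: free wooden wagon, 80 mm long (own x) by 38 mm wide (own y); origin at the centre of its underside. Wheels do not turn: it stands still like a block. Below 20 mm it is the 38 mm wide chassis; above that the body, centred, a lying round wooden tank 30 mm across, 66 mm long, its axis 37 mm up, top 52 mm, with a 12 mm filler cap to 57 mm. May be absent.
- box_van: free wooden wagon, 80 mm long (own x) by 38 mm wide (own y); origin at the centre of its underside. Wheels do not turn: it stands still like a block. Below 20 mm it is the 38 mm wide chassis; above that the body, centred, 62 mm long, 26 mm wide, flat-sided pale wood, up to 54 mm high. May be absent.
- log_wagon: free wooden wagon, 80 mm long (own x) by 38 mm wide (own y); origin at the centre of its underside. Wheels do not turn: it stands still like a block. Below 20 mm it is the 38 mm wide chassis; above that the body, centred, 66 mm long, 26 mm wide stack of dark round logs, up to 50 mm high (behaves as a flat-sided block). May be absent.
- canister: bystander: clear round screw-top canister of wheel sets, 94 mm across, 125 mm high, origin at the centre of its underside
- curved_track: bystander: dark walnut curved track lying flat, about 185 mm by 60 mm, 12 mm thick, origin on its underside near the middle
- tunnel: bystander: small wooden tunnel, 90 x 110 mm, 108 mm high, origin at the centre of its underside
- signal: bystander: orange signal on a 60 mm square wooden foot, 150 mm high, origin at the centre of its underside

How it is judged:
On the way, in this order (a step that is already met when the one before it is completed fails the run):
1. the crane arm is swung clear of the bay (beyond 1.0 rad) (value of joint crane_arm above 1 rad), for 0.2 s.
2. the hatch is slid fully open (at least 175 of 195 mm) (value of joint hatch above 0.175 m), for 0.2 s.
3. every wagon present stands upright on the bay's floor, let go (x of dining_car in the frame of bay between -0.09 and 0.09 m and y of dining_car in the frame of bay between -0.09 and 0.09 m and z of dining_car in the frame of bay between -0.012 and 0.012 m and angle between each of dining_car, tank_car, box_van, log_wagon's own z axis and vertical below 0.15 rad and linear speed of each of dining_car, tank_car, box_van, log_wagon below 0.03 m/s and x of tank_car in the frame of bay between -0.09 and 0.09 m and y of tank_car in the frame of bay between -0.09 and 0.09 m and z of tank_car in the frame of bay between -0.012 and 0.012 m and x of box_van in the frame of bay between -0.09 and 0.09 m and y of box_van in the frame of bay between -0.09 and 0.09 m and z of box_van in the frame of bay between -0.012 and 0.012 m and x of log_wagon in the frame of bay between -0.09 and 0.09 m and y of log_wagon in the frame of bay between -0.09 and 0.09 m and z of log_wagon in the frame of bay between -0.012 and 0.012 m and contact force between each of dining_car, tank_car, box_van, log_wagon and the fingers below 0.5 N), for 0.3 s.
4. the hatch is shut (within 8 mm) (value of joint hatch below 0.008 m), for 0.2 s.
5. the crane arm is back over the hatch at its stop (within 0.12 rad) (value of joint crane_arm below 0.12 rad), for 0.2 s.
At the end, for the whole second after the job is handed in: Every wagon present is upright (within 0.15 rad) and at rest on the bay's floor (its origin within 90 mm of the bay's centre in x and y and 12 mm of the floor), the hatch is within 8 mm of shut and the crane arm within 0.12 rad of its stop over it (x of dining_car in the frame of bay between -0.09 and 0.09 m and y of dining_car in the frame of bay between -0.09 and 0.09 m and z of dining_car in the frame of bay between -0.012 and 0.012 m and angle between each of dining_car, tank_car, box_van, log_wagon's own z axis and vertical below 0.15 rad and linear speed of each of dining_car, tank_car, box_van, log_wagon below 0.03 m/s and x of tank_car in the frame of bay between -0.09 and 0.09 m and y of tank_car in the frame of bay between -0.09 and 0.09 m and z of tank_car in the frame of bay between -0.012 and 0.012 m and x of box_van in the frame of bay between -0.09 and 0.09 m and y of box_van in the frame of bay between -0.09 and 0.09 m and z of box_van in the frame of bay between -0.012 and 0.012 m and x of log_wagon in the frame of bay between -0.09 and 0.09 m and y of log_wagon in the frame of bay between -0.09 and 0.09 m and z of log_wagon in the frame of bay between -0.012 and 0.012 m and value of joint hatch below 0.008 m and value of joint crane_arm below 0.12 rad); the robot touches nothing.
It fails at once if the hatch is opened more than 50 mm while the crane arm is still over the bay (below 0.7 rad) (value of joint hatch above 0.05 m and value of joint crane_arm below 0.7 rad).
It fails at once if a bystander (canister, curved track, tunnel, signal) is moved more than 30 mm (distance of any of canister, curved_track, tunnel, signal from where it was at the start of the episode above 0.03 m).
Of dining_car, tank_car, box_van, log_wagon only 2 to 4 are there at a start; the rules pass over those that are not, and their reading is None.
At some moment in a run one of dining_car, tank_car, box_van, log_wagon may be knocked a few centimetres aside while the robot is not near it.
It also fails if it takes over 210 s, if anything falls off the work surface, if the arm or the gripper's body presses on something with over 40 N, if the wrist force passes 120 N, or if a joint passes its speed limit or range.

## Robot

A 7-joint arm with a two-finger parallel gripper is mounted at the origin on the work surface. World frame = base frame: x ahead of the robot, y to its left, z up, the work surface at z = 0. Lengths are in m, angles in rad, forces in N, time in s.
With the tool pointing down it reaches from about 0.4 to 0.9 m from the base axis. Payload 5.6 kg.
Tool frame: the origin (TCP) lies between the finger pads; the fingertips stand 8 mm ahead of it and the grasp point (between the pads) lies 11 mm behind it (manip.tip_reach is the distance from the TCP to the fingertips, in m); y points along the fingers, z is the direction in which the jaws open and shut, and the axes are right-handed (so a half turn about y gives the same grasp; the last joint's range is limited). The gripper opens to 92 mm and grips with 3 to 60 N. Pads are 20 mm wide; open, the fingers measure 128 mm over their backs; the gripper's body (75 mm by 189 mm) begins 69 mm behind the grasp point.
Start: joints at [-1.368, 0.468, -0.012, 1.603, 0.006, 1.071, -0.056], TCP at [0.158, 0.63, 0.223] pointing down, gripper open.
Joint ranges: [-2.53, 2.53], [-0.31, 2.02], [-1.57, 1.55], [0.28, 2.44], [-1.29, 4.43], [0.15, 1.84], [-2.92, 2.92]. Speed limits (rad/s): [2.57, 2.57, 3.14, 3.14, 3.14, 3.14, 3.14].

## Interface

Orientations are given as a 3x3 rotation matrix whose columns are the frame's x, y, z axes.
In Python, from bench import manip gives the robot as it stands. The module is installed in compiled form; this text tells all that it offers.
- The arm moves only by the tool send_rows, never from a script. Its argument "deltas" is one flat list of numbers, 7 for each row, row after row: the shift along the tool's x, y, z each as a share of 10 cm, from -1 to 1, then the turn, a rotation vector about the tool's x, y, z each as a share of 30 degrees, from -1 to 1, then the closure, from -1 (fully open) to 1 (shut). In form: [dx, dy, dz, rx, ry, rz, jaw, dx, dy, dz, rx, ry, rz, jaw, ...]. A call has 1 to 10 rows; each row is the pose to reach, as a shift and turn from the pose commanded when the call began, along the tool's axes at that moment; what a row does not reach only later rows make up. A row lasts 1/8 s, in which the tool goes at most 62.5 mm and 10.7 degrees, less where a joint would pass 70% of its speed; a pose out of reach is approached as far as the arm can. A call with a number of a shift or a turn outside -1 to 1 is refused whole. A call with a gripper value outside its range is refused whole. The fingers move at their own pace and stop on an object; "squeeze" is the grip in N (left out, the last holds). Time passes only in rows, so rows that repeat a pose let the fingers close. It gives the time, the measured TCP pose, the force and the opening at its end, in the units of the state.
- manip.get_obs(): the state, without advancing time (a new reading comes with each control period).
- manip.capture(name): name is "scene" or "top" or "wrist"; returns a dict with "img" (400x640x3 uint8, blue, green, red), "fov_y" (degrees; the focal length in pixels is half the picture's height over the tangent of half this angle, whatever the lens; pixels are square), "cx", "cy" (the principal point, pixels), "cam_to_world" (4x4, takes a point from camera to world coordinates); the wrist camera has in their place "tool_from_camera" (4x4, takes a point from camera to tool coordinates, whose origin is the TCP and whose axes are the tool frame's). Camera axes: x right, y down, z forward; pixel columns grow to the right and rows downward; lengths in m; the calibration is good to about 2 mm. The wrist camera is an equidistant fisheye: a pixel r from the principal point sees the ray r / f radians off the axis. A picture is of the moment at which its call begins: read the wrist's pose just before it. There is no depth.
- manip.sign_off(): hands the job in, once; it reports no verdict.
The state is a dict: "t": time; "joints": joint angles; "qvel": joint speeds; "joint_efforts": joint torques, N m; "tcp_pos": TCP position; "tool_rot": TCP orientation; "wrist_force": force on the tool from outside, world axes, zero at the start; "moment": the same for the moment, N m; "finger_gap": opening from 0.0 (shut) to 1.0 (fully open).
Only numpy, scipy, OpenCV 4.12 (cv2) and the standard library are available. Lean on these libraries where they do the work, as an engineer would, in place of code of your own. Each camera call takes 0.05 s, during which the arm holds its last target.

## Working session

There is one attempt and no reset: what is moved stays moved. The work goes in short steps, Python scripts to look and compute and a tool call to move; the robot and the scene stay as the last step left them, time stands still between calls to the robot, and variables do not carry over. Pictures are saved under pics/ and viewed, and the job is handed in when it is done.

Besides the shell and the picture viewer there is one more tool, called after "Emit:" as name(argument=value, ...) on one line, values as JSON. send_rows: Moves the arm, as the interface text tells. Shift numbers are shares of 10 cm and turn numbers shares of 30 degrees, none past 1 either way. Its arguments: {"type":"object","properties":{"deltas":{"type":"array"},"squeeze":{"type":"number"}},"required":["deltas"]}

```bash
mkdir -p pics; python3 - <<'E'
from bench import manip
import cv2,json
o=manip.get_obs()
for k,v in o.items(): print(k,v)
for n in ["scene","top","wrist"]:
    c=manip.capture(n); cv2.imwrite(f"pics/{n}0.png",c["img"])
    print(n,{k:(v.tolist() if hasattr(v,'tolist') else v) for k,v in c.items() if k!="img"})
print(manip.tip_reach)
E
```

```text
t 0.0
joints [-1.3680011   0.46839182 -0.0116121   1.60364622  0.00597813  1.0714271
 -0.0562729 ]
qvel [ 1.62612415e-04 -2.65993880e-04  1.47248591e-03  5.24486537e-04
  8.91278481e-04  8.87463938e-05  4.56590377e-04]
joint_efforts [-4.74037606e-04 -5.20574641e+01 -1.26381192e-02 -2.43742722e+01
 -5.66703302e-02  1.71008182e-02  1.61316916e-04]
tcp_pos [0.15807519 0.62987141 0.2216215 ]
tool_rot [[ 9.69934667e-01 -3.45686004e-04  2.43365205e-01]
 [-2.43365428e-01 -1.80500045e-03  9.69932993e-01]
 [ 1.03982043e-04 -9.99998311e-01 -1.83486053e-03]]
wrist_force [-0.20475124  0.93496631  0.23698198]
moment [ 0.02324681 -0.03441886  0.02135447]
finger_gap 0.9981018527186906
scene {'fov_y': 48.251274023448644, 'cx': 324.023558172018, 'cy': 199.97353938956883, 'cam_to_world': [[-0.13902539091091878, 0.6114437407464061, -0.7789791348836682, 1.5146154184793212], [0.990272662804526, 0.08134541282192256, -0.11288479576481947, 0.21004555701786368], [-0.005656322489059138, -0.7870955950295194, -0.6168050991204816, 0.8757274586957301], [0.0, 0.0, 0.0, 1.0]]}
top {'fov_y': 45.927576833844235, 'cx': 324.9868223038188, 'cy': 196.60398158947385, 'cam_to_world': [[0.014890626111526755, -0.9821114255664787, 0.187710993353575, 0.40256426508053045], [-0.9997128219266066, -0.018148563740107676, -0.015649386879753344, 0.07371556744901803], [0.018776126585312188, -0.18742405770324794, -0.9820996281765421, 1.1818098566757391], [0.0, 0.0, 0.0, 1.0]]}
wrist {'fov_y': 65.70646984690485, 'cx': 320.6793685489469, 'cy': 198.17628251261465, 'tool_from_camera': [[-0.0002170126419321492, 0.9719940972024566, 0.2350051657072507, -0.06617772924503576], [7.462301605839967e-05, -0.23500515484604328, 0.9719941211896245, -0.16150411598634554], [0.9999999736684577, 0.00022847180643621292, -2.1534041603287233e-05, 0.0006189927401005768], [0.0, 0.0, 0.0, 1.0]]}
0.008
```

View pics/top0.png

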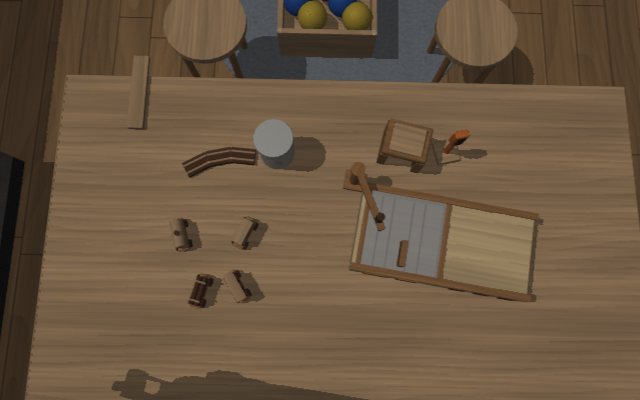

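View pics/scene0.png

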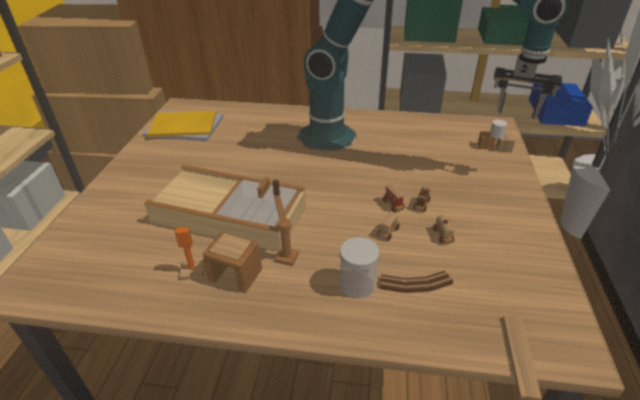

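View pics/wrist0.png

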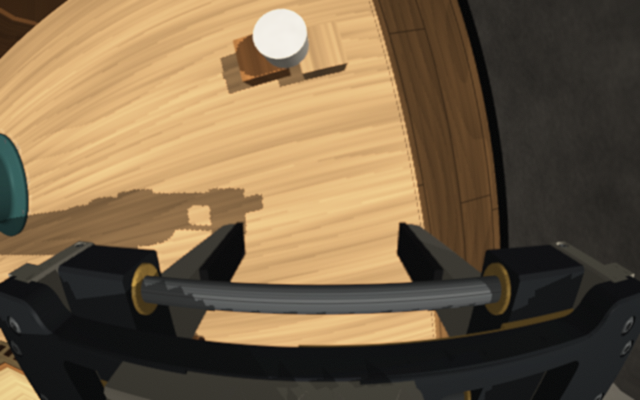

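```bash
cat > h.py <<'E'
import numpy as np, cv2
from bench import manip
def K(c):
    h=c["img"].shape[0]; f=h/2/np.tan(np.radians(c["fov_y"]/2)); return f,c["cx"],c["cy"]
def ray(c,u,v,o=None):
    f,cx,cy=K(c)
    if "cam_to_world" in c:
        d=np.array([(u-cx)/f,(v-cy)/f,1.]); T=np.array(c["cam_to_world"])
    else:
        a=np.array([u-cx,v-cy]); r=np.linalg.norm(a); th=r/f
        d=np.array([*(np.sin(th)*a/max(r,1e-9)),np.cos(th)])
        W=np.eye(4); W[:3,:3]=o["tool_rot"]; W[:3,3]=o["tcp_pos"]; T=W@np.array(c["tool_from_camera"])
    return T[:3,3],T[:3,:3]@d
def onz(c,u,v,z,o=None):
    p,d=ray(c,u,v,o); return p+d*(z-p[2])/d[2]
def proj(c,P,o=None):
    f,cx,cy=K(c)
    if "cam_to_world" in c: T=np.array(c["cam_to_world"])
    else:
        W=np.eye(4); W[:3,:3]=o["tool_rot"]; W[:3,3]=o["tcp_pos"]; T=W@np.array(c["tool_from_camera"])
    q=T[:3,:3].T@(np.array(P)-T[:3,3])
    if "cam_to_world" in c: return np.array([cx+f*q[0]/q[2],cy+f*q[1]/q[2]])
    a=q[:2]; r=np.linalg.norm(a); th=np.arctan2(r,q[2]); return np.array([cx,cy])+f*th*a/r
def crop(name,img,x0,y0,x1,y1,s):
    cv2.imwrite(name,cv2.resize(img[y0:y1,x0:x1],None,fx=s,fy=s,interpolation=cv2.INTER_CUBIC))
def cap(n):
    o=manip.get_obs(); c=manip.capture(n); return c,o
E
python3 - <<'E'
import cv2
from h import crop
t=cv2.imread("pics/top0.png"); s=cv2.imread("pics/scene0.png")
crop("pics/a1.png",t,340,150,550,310,3.8)
crop("pics/a2.png",t,160,200,280,320,5)
E
```

```text
(no output)
```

View pics/a1.png

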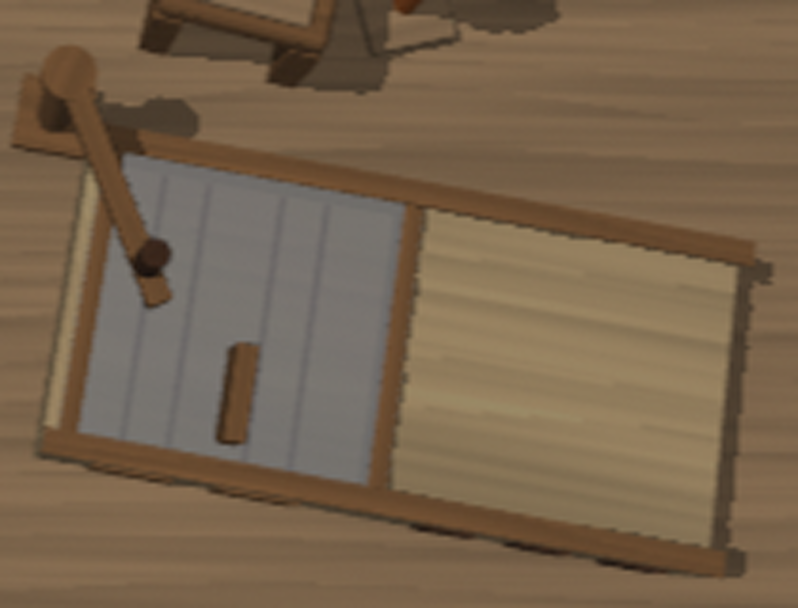

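View pics/a2.png

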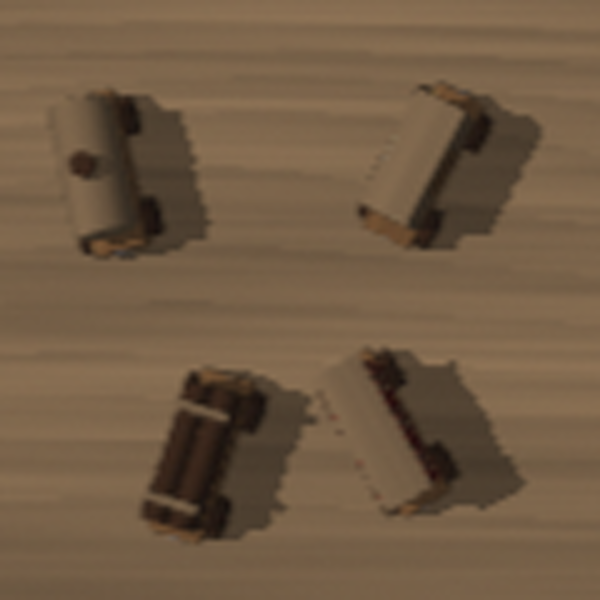

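```bash
python3 - <<'E'
from h import *
c=manip.capture("top")
def q(n,u,v,z,sx=3.8,x0=340,y0=150): 
    p=onz(c,x0+(u+.5)/sx-.5,y0+(v+.5)/sx-.5,z); print(n,p.round(4)); return p
q("+x wall -y end outer",755,243,.077);q("+x wall -y end inner",750,264,.077)
q("-x wall -y end in",727,552,.077);q("-x wall -y end out",722,576,.077)
q("-x wall +y end out",38,456,.077);q("-x in",45,432,.077)
q("grip a",248,345,.108);q("grip b",232,440,.108)
q("hinge",68,73,.128);q("peg",153,250,.173);q("arm tip",158,303,.128)
for n,u,v in [("mid bar top",415,208),("mid bar bot",382,488)]: q(n,u,v,.072)
w=lambda n,u,v,z:q(n,u,v,z,5,160,200)
w("tankcap",82,163,.057); w("tank",100,165,.052)
w("van a",437,90,.054);w("van b",385,225,.054)
E
```

```text
+x wall -y end outer [ 0.5819 -0.4539  0.077 ]
+x wall -y end inner [ 0.5685 -0.4498  0.077 ]
-x wall -y end in [ 0.3913 -0.4233  0.077 ]
-x wall -y end out [ 0.377  -0.4193  0.077 ]
-x wall +y end out [ 0.4425 -0.0036  0.077 ]
-x in [ 0.4571 -0.0078  0.077 ]
grip a [ 0.5093 -0.1274  0.108 ]
grip b [ 0.4526 -0.1169  0.108 ]
hinge [ 0.6704 -0.017   0.128 ]
peg [ 0.5561 -0.0618  0.173 ]
arm tip [ 0.5313 -0.0706  0.128 ]
mid bar top [ 0.6012 -0.2413  0.072 ]
mid bar bot [ 0.4266 -0.215   0.072 ]
tankcap [0.5248 0.4088 0.057 ]
tank [0.5246 0.4017 0.052 ]
van a [0.5633 0.2425 0.054 ]
van b [0.498  0.2642 0.054 ]
```

Emit:
send_rows(deltas=[1, 0, -1, 0, 0, 0, -1, 1, 0, -1, 0, 0, 0, -1, 1, 0, -1, 0, 0, 0, -1])

```text
t: 0.57
tcp_pos: [0.2337, 0.5057, 0.2226]
tool_rot: [[0.969, 0.001, 0.248], [-0.248, -0.001, 0.969], [0.001, -1.0, -0.001]]
wrist_force: [-1.4, 0.1, -0.2]
finger_gap: 1.001
```

```bash
cat >> h.py <<'E'
def yaw(a): # tool pointing down, tool z at world angle a (deg)
    a=np.radians(a); z=np.array([np.cos(a),np.sin(a),0]); y=np.array([0,0,-1.]); return np.stack([np.cross(y,z),y,z],1)
from scipy.spatial.transform import Rotation as R
def to(p,a=None,R0=None,p0=None):
    o=manip.get_obs(); R0=np.array(o["tool_rot"]) if R0 is None else R0; p0=np.array(o["tcp_pos"]) if p0 is None else p0
    d=R0.T@(np.array(p)-p0)/.1
    r=np.zeros(3) if a is None else R.from_matrix(R0.T@yaw(a)).as_rotvec()/np.radians(30)
    return np.round(np.concatenate([d,r]),3)
E
python3 - <<'E'
from h import *
o=manip.get_obs(); print(o["t"],o["tcp_pos"],o["tool_rot"])
c=manip.capture("top")
print(onz(c,275,163,0.0),onz(c,273,138,.125),onz(c,410,140,.108))
print(to([.556,-.062,.21],73))
E
```

```text
0.575 [0.2336685  0.50567454 0.22263297] [[ 9.68641298e-01  8.76242595e-04  2.48461806e-01]
 [-2.48460366e-01 -1.48601706e-03  9.68640923e-01]
 [ 1.21798292e-03 -9.99998512e-01 -1.22170594e-03]]
[0.71429281 0.18513034 0.        ] [0.74131963 0.18008316 0.125     ] [ 0.74862506 -0.14361321  0.108     ]
[ 4.531e+00  1.390e-01 -4.699e+00  2.000e-03  8.700e-02  2.000e-03]
```

Emit:
send_rows(deltas=[1, 0, -1, 0, 0, 0, -1, 1, 0, -1, 0, 0, 0, -1, 1, 0, -1, 0, 0, 0, -1])

```text
t: 1.0
tcp_pos: [0.305, 0.386, 0.2228]
tool_rot: [[0.969, 0.001, 0.247], [-0.247, -0.0, 0.969], [0.0, -1.0, 0.0]]
wrist_force: [0.3, 0.4, -0.7]
finger_gap: 1.002
```

Emit:
send_rows(deltas=[1, 0, -1, 0, 0, 0, -1, 1, 0, -1, 0, 0, 0, -1, 1, 0, -1, 0, 0, 0, -1])

```text
t: 1.38
tcp_pos: [0.3777, 0.2652, 0.2229]
tool_rot: [[0.969, 0.001, 0.246], [-0.246, 0.0, 0.969], [0.001, -1.0, 0.001]]
wrist_force: [-0.1, -0.3, 0.2]
finger_gap: 1.002
```

Emit:
send_rows(deltas=[1, 0, -1, 0, 0, 0, -1, 1, 0, -1, 0, 0, 0, -1, 1, 0, -1, 0, 0, 0, -1])

```text
t: 1.75
tcp_pos: [0.4507, 0.1441, 0.2229]
tool_rot: [[0.969, 0.001, 0.246], [-0.246, 0.0, 0.969], [0.001, -1.0, 0.0]]
wrist_force: [-1.5, 0.7, 0.4]
finger_gap: 1.001
```

Emit:
send_rows(deltas=[1, 0, -1, 0, 0, 0, -1, 1, 0, -1, 0, 0, 0, -1, 1, 0, -1, 0, 0, 0, -1])

```text
t: 2.12
tcp_pos: [0.5236, 0.0223, 0.2226]
tool_rot: [[0.969, 0.001, 0.246], [-0.246, -0.001, 0.969], [0.002, -1.0, -0.001]]
wrist_force: [0.5, 1.0, -0.6]
finger_gap: 1.003
```

```bash
python3 - <<'E'
from h import *
o=manip.get_obs(); print(o["t"],o["tcp_pos"],o["joints"])
print(to([.556,-.062,.21],73))
E
```

```text
2.125 [0.52363263 0.02234823 0.22264543] [-0.43453144  0.25677589  0.38648837  1.93188285 -0.11483348  0.97292339
  1.32768205]
[ 0.521  0.128 -0.738  0.001  0.092  0.003]
```

Emit:
send_rows(deltas=[0.52, 0.1, -0.74, 0, 0, 0, -1, 0.52, 0.1, -0.74, 0, 0, 0, -1, 0.52, 0.1, -0.74, 0, 0, 0, -1])

```text
t: 2.5
tcp_pos: [0.5546, -0.0603, 0.212]
tool_rot: [[0.97, -0.001, 0.244], [-0.244, -0.0, 0.97], [-0.001, -1.0, -0.0]]
wrist_force: [-0.2, 0.3, 0.8]
finger_gap: 1.0
```

```bash
python3 - <<'E'
from h import *
c,o=cap("wrist"); cv2.imwrite("pics/w1.png",c["img"])
o=manip.get_obs(); print(o["t"],o["tcp_pos"])
print(proj(c,[.556,-.062,.173],o),proj(c,[.513-.1556*-1*.1,-.228+.0988,.108],o))
E
```

```text
2.55 [ 0.55427859 -0.0585702   0.21205793]
[315.47924141 226.93652343] [236.85263987 191.90862706]
```

View pics/w1.png

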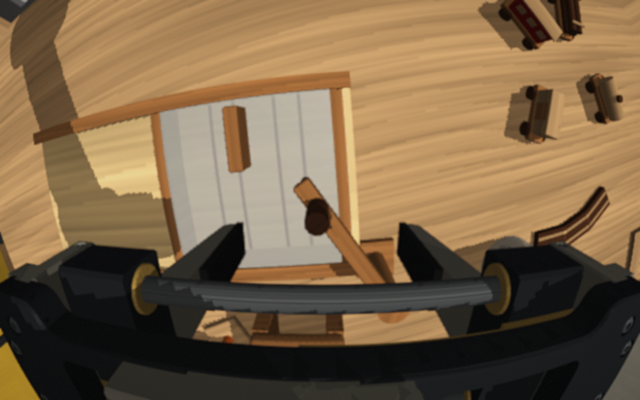

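Emit:
send_rows(deltas=[0.02, 0.63, -0.02, 0, 0, 0, -1, 0.02, 0.63, -0.02, 0, 0, 0, -1, 0.02, 0.63, -0.02, 0, 0, 0, 1, 0.02, 0.63, -0.02, 0, 0, 0, 1, 0.02, 0.63, -0.02, 0, 0, 0, 1, 0.02, 0.63, -0.02, 0, 0, 0, 1, 0.02, 0.63, -0.02, 0, 0, 0, 1, 0.02, 0.63, -0.02, 0, 0, 0, 1], squeeze=5)

```text
t: 3.55
tcp_pos: [0.5553, -0.0631, 0.1496]
tool_rot: [[0.97, 0.0, 0.244], [-0.244, 0.0, 0.97], [0.0, -1.0, 0.0]]
wrist_force: [-0.3, -0.7, 0.7]
finger_gap: 0.366
```

Emit:
send_rows(deltas=[0, 0, 0, 0, 0, 0, 1, 0, 0, 0, 0, 0, 0, 1, 0, 0, 0, 0, 0, 0, 1])

```text
t: 3.92
tcp_pos: [0.5552, -0.0631, 0.1495]
tool_rot: [[0.97, -0.0, 0.244], [-0.244, -0.0, 0.97], [-0.0, -1.0, -0.0]]
wrist_force: [-0.9, -1.5, 0.1]
finger_gap: 0.194
```

```bash
python3 - <<'E'
from h import *
o=manip.get_obs(); p=o["tcp_pos"]; print(o["t"],p,o["finger_gap"]*92)
h=np.array([.6692,-.0158]); d=p[:2]-h; a0=np.degrees(np.arctan2(d[1],d[0]))%360; r=np.linalg.norm(d); print(r,a0)
for a in np.arange(a0,118,-10):
    q=h+r*np.array([np.cos(np.radians(a)),np.sin(np.radians(a))]); print(round(a,1),to([*q,p[2]])[:3])
E
```

```text
3.925 [ 0.55519765 -0.06311893  0.14949293] 17.854657360232498
0.12343264595572212 202.5418614546535
202.5 [-0. -0.  0.]
192.5 [-0.113  0.     0.183]
182.5 [-0.192  0.     0.383]
172.5 [-0.236  0.     0.594]
162.5 [-0.242 -0.     0.809]
152.5 [-0.21  -0.     1.022]
142.5 [-0.143 -0.     1.226]
132.5 [-0.04  -0.     1.415]
122.5 [ 0.093 -0.     1.584]
```

Gripped at 17.9 mm (peg 18). Swing along the arc.

Emit:
send_rows(deltas=[-0.11, 0, 0.18, 0, 0, 0, 1, -0.19, 0, 0.38, 0, 0, 0, 1, -0.24, 0, 0.59, 0, 0, 0, 1, -0.24, 0, 0.81, 0, 0, 0, 1, -0.21, 0, 1, 0, 0, 0, 1, -0.21, 0, 1, 0, 0, 0, 1])

```text
t: 4.68
tcp_pos: [0.5595, 0.041, 0.1494]
tool_rot: [[0.971, -0.001, 0.241], [-0.241, 0.001, 0.971], [-0.001, -1.0, 0.001]]
wrist_force: [-2.8, 2.3, 2.8]
finger_gap: 0.191
```

Emit:
send_rows(deltas=[0.07, 0, 0.2, 0, 0, 0, 1, 0.17, 0, 0.4, 0, 0, 0, 1, 0.28, 0, 0.55, 0, 0, 0, 1, 0.28, 0, 0.55, 0, 0, 0, 1])

```text
t: 5.18
tcp_pos: [0.6012, 0.0861, 0.1495]
tool_rot: [[0.97, 0.002, 0.243], [-0.243, 0.0, 0.97], [0.002, -1.0, 0.0]]
wrist_force: [-0.1, 1.0, -0.0]
finger_gap: 0.197
```

```bash
python3 - <<'E'
from h import *
c,o=cap("top"); crop("pics/t2.png",c["img"],220,80,560,320,2.3)
E
```

```text
(no output)
```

View pics/t2.png

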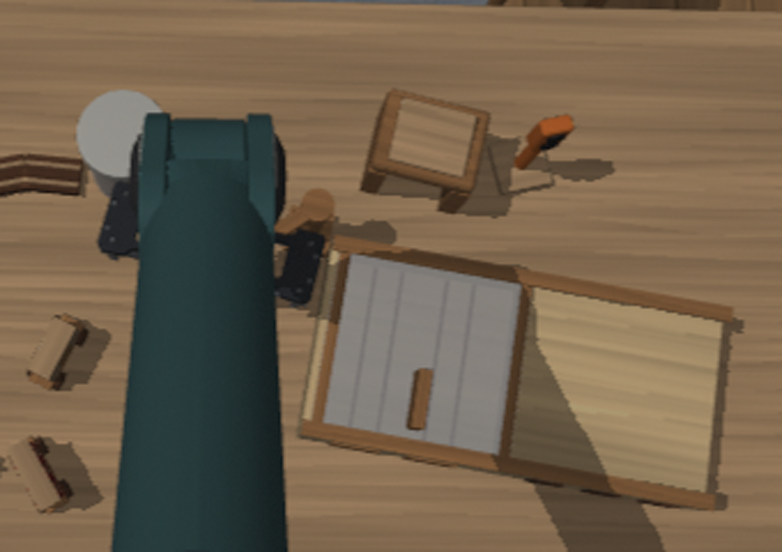

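Emit:
send_rows(deltas=[0, 0, 0, 0, 0, 0, 0, 0, 0, 0, 0, 0, 0, 0, 0, -0.6, 0, 0, 0, 0, -1, 0, -0.6, 0, 0, 0, 0, -1, 0, -0.6, 0, 0, 0, 0, -1])

```text
t: 5.85
tcp_pos: [0.5996, 0.0853, 0.2098]
tool_rot: [[0.97, 0.0, 0.244], [-0.244, 0.0, 0.97], [0.0, -1.0, 0.0]]
wrist_force: [-0.1, -1.1, -0.3]
finger_gap: 0.713
```

```bash
python3 - <<'E'
from h import *
print(manip.get_obs()["finger_gap"],to([.481,-.122,.209],81))
E
```

```text
0.7126459512316838 [-6.45e-01  6.00e-03 -2.30e+00 -1.00e-03 -1.70e-01  1.00e-03]
```

Emit:
send_rows(deltas=[-0.3, 0, -1, 0, -0.17, 0, -1, -0.3, 0, -1, 0, -0.17, 0, -1])

```text
t: 6.1
tcp_pos: [0.5442, -0.0062, 0.2081]
tool_rot: [[0.988, -0.003, 0.156], [-0.156, -0.001, 0.988], [-0.003, -1.0, -0.001]]
wrist_force: [0.2, -0.5, 0.5]
finger_gap: 0.934
```

Emit:
send_rows(deltas=[-0.25, 0, -1, 0, 0, 0, -1, -0.25, 0, -1, 0, 0, 0, -1, -0.25, 0, -1, 0, 0, 0, -1])

```text
t: 6.48
tcp_pos: [0.5039, -0.1022, 0.2088]
tool_rot: [[0.987, -0.002, 0.163], [-0.163, -0.0, 0.987], [-0.002, -1.0, -0.001]]
wrist_force: [-0.1, 0.7, -0.0]
finger_gap: 0.999
```

```bash
python3 - <<'E'
from h import *
c,o=cap("wrist"); cv2.imwrite("pics/w2.png",c["img"])
print(o["tcp_pos"],to([.481,-.122,.087],81))
print(proj(c,[.481,-.122,.108],o))
E
```

```text
[ 0.50390353 -0.10223082  0.20877142] [-0.2    1.218 -0.256 -0.    -0.005 -0.003]
[293.07436282 179.58531331]
```

View pics/w2.png

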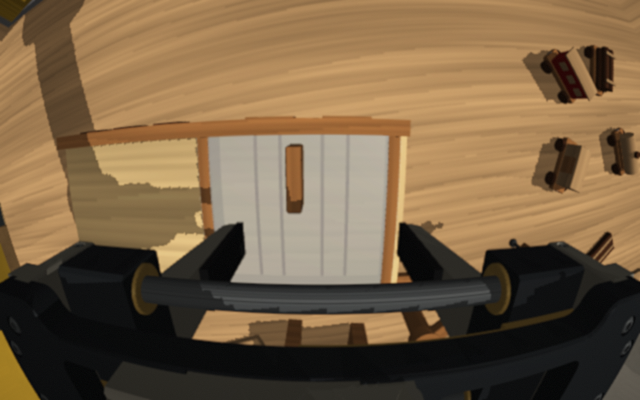

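Emit:
send_rows(deltas=[-0.2, 0.5, -0.25, 0, 0, 0, -1, -0.2, 1, -0.25, 0, 0, 0, -1, -0.2, 1, -0.25, 0, 0, 0, -1])

```text
t: 6.9
tcp_pos: [0.4798, -0.1187, 0.1064]
tool_rot: [[0.988, -0.008, 0.154], [-0.154, 0.001, 0.988], [-0.008, -1.0, -0.0]]
wrist_force: [0.1, -0.4, -0.8]
finger_gap: 0.998
```

Emit:
send_rows(deltas=[0, 0.21, 0, 0, 0, 0, 0, 0, 0.21, 0, 0, 0, 0, 1, 0, 0.21, 0, 0, 0, 0, 1, 0, 0.21, 0, 0, 0, 0, 1, 0, 0.21, 0, 0, 0, 0, 1, 0, 0.21, 0, 0, 0, 0, 1, 0, 0.21, 0, 0, 0, 0, 1, 0, 0.21, 0, 0, 0, 0, 1, 0, 0.21, 0, 0, 0, 0, 1], squeeze=12)

```text
t: 8.02
tcp_pos: [0.4824, -0.1209, 0.0886]
tool_rot: [[0.988, -0.0, 0.157], [-0.157, -0.0, 0.988], [0.0, -1.0, -0.0]]
wrist_force: [0.4, -1.8, -0.0]
finger_gap: 0.155
```

```bash
python3 - <<'E'
from h import *
o=manip.get_obs(); p=np.array(o["tcp_pos"]); print(p,o["finger_gap"]*92,o["wrist_force"])
print(to(p+.195*np.array([-.1556,-.988,0]),81))
E
```

```text
[ 0.48237764 -0.12091739  0.08858112] 14.263295674829962 [ 0.37280509 -1.77732505 -0.02733153]
[ 3.00e-03  0.00e+00 -1.95e+00  0.00e+00 -1.00e-03  0.00e+00]
```

Emit:
send_rows(deltas=[0, 0, -0.3, 0, 0, 0, 1, 0, 0, -0.6, 0, 0, 0, 1, 0, 0, -1, 0, 0, 0, 1, 0, 0, -1, 0, 0, 0, 1])

```text
t: 8.52
tcp_pos: [0.4655, -0.2223, 0.0886]
tool_rot: [[0.987, -0.001, 0.161], [-0.161, -0.001, 0.987], [-0.001, -1.0, -0.001]]
wrist_force: [-3.2, -0.5, 5.6]
finger_gap: 0.151
```

Emit:
send_rows(deltas=[0, 0, -0.4, 0, 0, 0, 1, 0, 0, -0.7, 0, 0, 0, 1, 0, 0, -0.94, 0, 0, 0, 1, 0, 0, -0.94, 0, 0, 0, 1, 0, 0, -0.94, 0, 0, 0, 1])

```text
t: 9.15
tcp_pos: [0.4507, -0.3116, 0.0884]
tool_rot: [[0.988, -0.003, 0.157], [-0.157, 0.001, 0.988], [-0.003, -1.0, 0.001]]
wrist_force: [-5.3, -0.2, 4.4]
finger_gap: 0.152
```

Emit:
send_rows(deltas=[0, 0, -0.01, 0, 0, 0, 0, 0, 0, -0.01, 0, 0, 0, 0, 0, -0.5, 0, 0, 0, 0, -1, 0, -1, 0, 0, 0, 0, -1, 0, -1, 0, 0, 0, 0, -1])

```text
t: 9.78
tcp_pos: [0.4548, -0.3131, 0.1923]
tool_rot: [[0.988, 0.007, 0.155], [-0.155, -0.003, 0.988], [0.008, -1.0, -0.002]]
wrist_force: [0.2, 0.3, -0.5]
finger_gap: 0.674
```

```bash
python3 - <<'E'
from h import *
c,o=cap("top"); cv2.imwrite("pics/t3f.png",c["img"]); crop("pics/t3.png",c["img"],160,80,560,320,2)
E
```

```text
(no output)
```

View pics/t3.png

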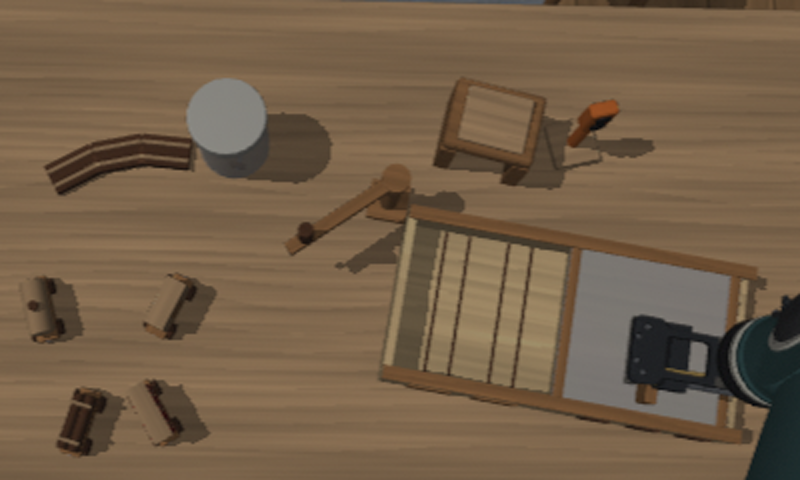

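```bash
python3 - <<'E'
from h import *
c,o=cap("top")
crop("pics/t4.png",c["img"],160,200,280,320,5)
for n,u,v,z in [("van",418,155,.054),("dining",377,432,.058),("log",190,455,.05),("tank",82,163,.057)]:
    print(n,onz(c,160+u/5-.4,200+v/5-.4,z).round(4))
print(o["tcp_pos"])
E
```

```text
van [0.5317 0.2502 0.054 ]
dining [0.4013 0.2625 0.058 ]
log [0.3894 0.3505 0.05  ]
tank [0.5248 0.4088 0.057 ]
[ 0.45352503 -0.31204968  0.19010317]
```

View pics/t4.png

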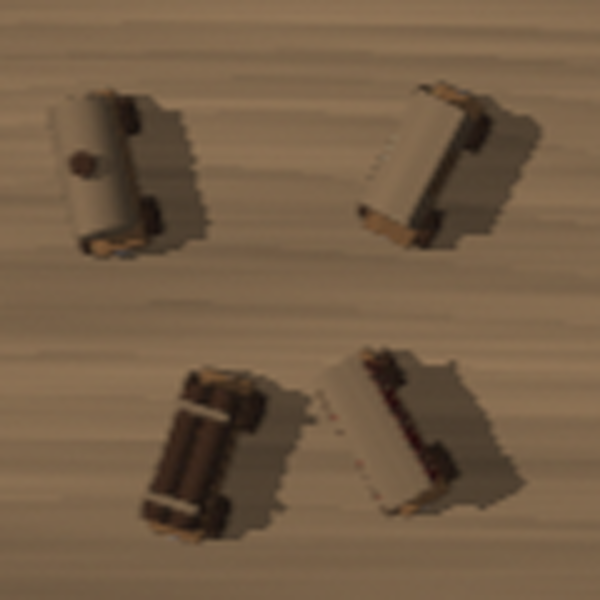

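Emit:
send_rows(deltas=[0, -0.3, 1, 0, 0, 0, -1, 0, -0.3, 1, 0, 0, 0, -1])

```text
t: 10.12
tcp_pos: [0.4673, -0.2107, 0.2172]
tool_rot: [[0.988, -0.003, 0.155], [-0.155, 0.001, 0.988], [-0.003, -1.0, 0.001]]
wrist_force: [1.0, 0.4, 0.2]
finger_gap: 0.976
```

Emit:
send_rows(deltas=[0, 0, 1, 0, 0, 0, -1, 0, 0, 1, 0, 0, 0, -1])

```text
t: 10.38
tcp_pos: [0.4828, -0.111, 0.217]
tool_rot: [[0.988, -0.003, 0.153], [-0.153, 0.001, 0.988], [-0.003, -1.0, 0.001]]
wrist_force: [-0.4, 0.5, 0.5]
finger_gap: 1.004
```

Emit:
send_rows(deltas=[0, 0, 1, 0, 0, 0, -1, 0, 0, 1, 0, 0, 0, -1])

```text
t: 10.62
tcp_pos: [0.4981, -0.0123, 0.2169]
tool_rot: [[0.988, -0.003, 0.153], [-0.153, 0.0, 0.988], [-0.003, -1.0, 0.0]]
wrist_force: [1.0, -0.5, -0.3]
finger_gap: 1.0
```

Emit:
send_rows(deltas=[0, 0, 1, 0, 0, 0, -1, 0, 0, 1, 0, 0, 0, -1])

```text
t: 10.88
tcp_pos: [0.5136, 0.0864, 0.2167]
tool_rot: [[0.988, -0.003, 0.153], [-0.153, 0.0, 0.988], [-0.003, -1.0, -0.0]]
wrist_force: [1.3, -0.6, 0.2]
finger_gap: 0.997
```

Emit:
send_rows(deltas=[0, 0, 1, 0, 0.4, 0, -1, 0, 0, 1, 0, 0.8, 0, -1, 0, 0, 1, 0, 0.8, 0, -1])

```text
t: 11.25
tcp_pos: [0.5287, 0.186, 0.2161]
tool_rot: [[0.841, -0.004, 0.541], [-0.541, -0.001, 0.841], [-0.003, -1.0, -0.002]]
wrist_force: [0.2, -0.3, 0.3]
finger_gap: 0.997
```

```bash
python3 - <<'E'
from h import *
print(manip.get_obs()["tcp_pos"],to([.532,.25,.2],56))
E
```

```text
[0.52871878 0.18603155 0.21607812] [-0.318  0.16   0.556  0.005  0.042 -0.005]
```

Emit:
send_rows(deltas=[-0.32, 0.15, 0.55, 0, 0.04, 0, -1, -0.32, 0.15, 0.55, 0, 0.04, 0, -1, -0.32, 0.15, 0.55, 0, 0.04, 0, -1])

```text
t: 11.62
tcp_pos: [0.5323, 0.2451, 0.2017]
tool_rot: [[0.828, -0.003, 0.561], [-0.561, -0.002, 0.828], [-0.001, -1.0, -0.003]]
wrist_force: [0.6, -0.4, -0.6]
finger_gap: 1.001
```

```bash
python3 - <<'E'
from h import *
c,o=cap("wrist"); crop("pics/w3.png",c["img"],220,130,420,270,4); cv2.imwrite("pics/w3f.png",c["img"])
print(o["tcp_pos"],proj(c,[.532,.25,.054],o))
E
```

```text
[0.53231448 0.24506501 0.20172372] [324.6265321  187.43258609]
```

View pics/w3f.png

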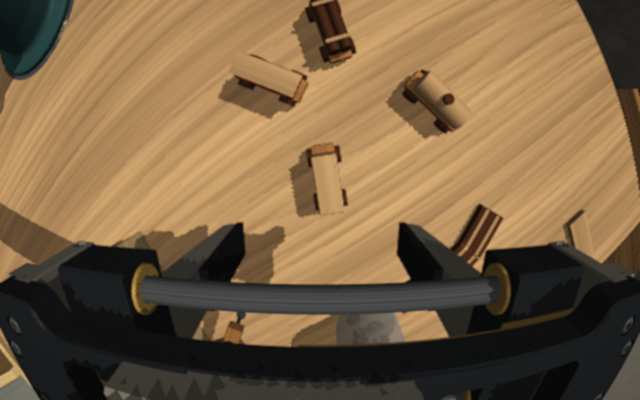

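View pics/w3.png

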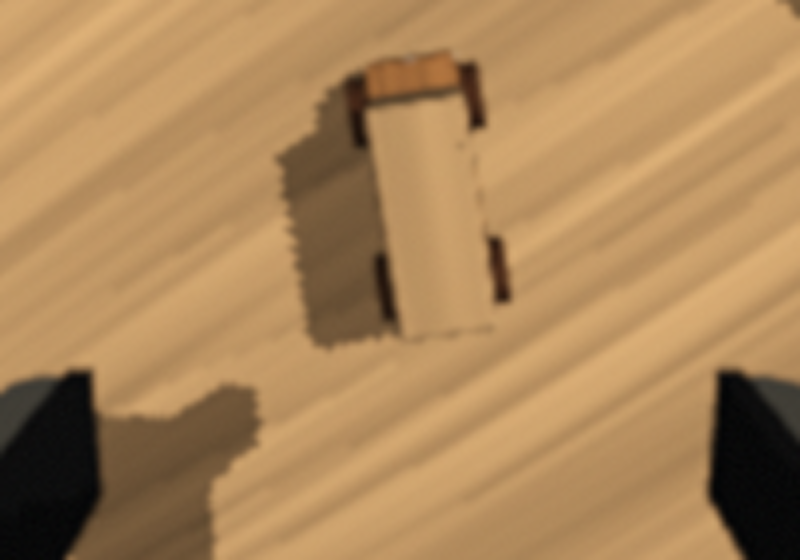

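```bash
cat >> h.py <<'E'
def quad(c,o,pts,z,x0,y0,s):
    # pts: two near-end corners then two far-end corners, ordered around; ends = (0,1),(2,3)
    P=np.array([onz(c,x0+(u+.5)/s-.5,y0+(v+.5)/s-.5,z,o)[:2] for u,v in pts])
    e1=P[:2].mean(0); e2=P[2:].mean(0); d=e1-e2
    print("centre",P.mean(0).round(4),"len",np.linalg.norm(d).round(4),"wid",np.linalg.norm(P[0]-P[1]).round(4),np.linalg.norm(P[2]-P[3]).round(4))
    a=np.degrees(np.arctan2(d[1],d[0])); za=(a+90)%180; print("long",a,"toolz",za); return P.mean(0),za
E
python3 - <<'E'
from h import *
c,o=cap("wrist")
p,a=quad(c,o,[(365,105),(465,92),(495,328),(400,338)],.054,220,130,4)
print(o["tcp_pos"],to([*p,.032],a))
E
```

```text
centre [0.5317 0.2534] len 0.0617 wid 0.0253 0.0249
long 153.79915266326378 toolz 63.79915266326378
[0.53290478 0.24412555 0.20238744] [-0.067  1.709  0.073  0.003 -0.269 -0.   ]
```

Emit:
send_rows(deltas=[-0.07, 0.5, 0.07, 0, -0.27, 0, -1, -0.07, 1, 0.07, 0, -0.27, 0, -1, -0.07, 1, 0.07, 0, -0.27, 0, -1])

```text
t: 12.1
tcp_pos: [0.5292, 0.2523, 0.1006]
tool_rot: [[0.897, -0.006, 0.441], [-0.441, -0.004, 0.897], [-0.004, -1.0, -0.007]]
wrist_force: [-0.7, -0.6, 0.8]
finger_gap: 0.999
```

```bash
python3 - <<'E'
from h import *
print(manip.get_obs()["tcp_pos"],to([.5317,.2534,.032],63.8))
E
```

```text
[0.52921565 0.25228539 0.10058081] [ 0.02   0.686  0.026  0.013  0.    -0.007]
```

Emit:
send_rows(deltas=[0.01, 0.4, 0.02, 0, 0, 0, -1, 0.01, 0.69, 0.02, 0, 0, 0, -1, 0.01, 0.69, 0.02, 0, 0, 0, 1, 0.01, 0.69, 0.02, 0, 0, 0, 1, 0.01, 0.69, 0.02, 0, 0, 0, 1, 0.01, 0.69, 0.02, 0, 0, 0, 1, 0.01, 0.69, 0.02, 0, 0, 0, 1, 0.01, 0.69, 0.02, 0, 0, 0, 1, 0.01, 0.69, 0.02, 0, 0, 0, 1, 0.01, 0.69, 0.02, 0, 0, 0, 1], squeeze=20)

```text
t: 13.35
tcp_pos: [0.5331, 0.2561, 0.0346]
tool_rot: [[0.898, -0.0, 0.44], [-0.44, -0.0, 0.898], [-0.0, -1.0, -0.001]]
wrist_force: [-0.6, -0.5, 1.4]
finger_gap: 0.281
```

Emit:
send_rows(deltas=[0, -0.5, 0, 0, 0, 0, 1, 0, -1, 0, 0, 0, 0, 1, 0, -1, 0, 0, 0, 0, 1])

```text
t: 13.72
tcp_pos: [0.5359, 0.2576, 0.1386]
tool_rot: [[0.898, 0.007, 0.44], [-0.44, 0.004, 0.898], [0.004, -1.0, 0.007]]
wrist_force: [-0.9, 0.2, -1.8]
finger_gap: 0.283
```

Emit:
send_rows(deltas=[0, -0.5, -0.3, 0, -0.3, 0, 1, 0, -0.87, -1, 0, -0.57, 0, 1, 0, -0.87, -1, 0, -0.57, 0, 1])

```text
t: 14.1
tcp_pos: [0.4887, 0.1637, 0.2224]
tool_rot: [[0.987, 0.001, 0.159], [-0.159, 0.0, 0.987], [0.001, -1.0, 0.0]]
wrist_force: [-0.2, -0.6, -1.0]
finger_gap: 0.285
```

```bash
cat > slots.py <<'E'
import numpy as np
B=np.array([.5286,-.1295]); X=np.array([.988,-.1556]); Y=np.array([.1556,.988])
def slot(x,y): return B+X*x+Y*y
def inbay(p): d=np.array(p)[:2]-B; return d@X,d@Y
E
python3 - <<'E'
from h import *; from slots import *
o=manip.get_obs();print(o["tcp_pos"],o["finger_gap"],to([*slot(.045,-.039),.22],81))
E
```

```text
[0.48872193 0.16371564 0.22235386] 0.28462092450161686 [ 1.312e+00  2.300e-02 -3.219e+00 -1.000e-03 -6.000e-03  1.000e-03]
```

Emit:
send_rows(deltas=[0.1, 0, -1, 0, 0, 0, 1, 0.1, 0, -1, 0, 0, 0, 1])

```text
t: 14.35
tcp_pos: [0.4828, 0.0642, 0.2206]
tool_rot: [[0.987, -0.001, 0.158], [-0.158, -0.001, 0.987], [-0.001, -1.0, -0.001]]
wrist_force: [1.1, -0.3, -0.3]
finger_gap: 0.279
```

Emit:
send_rows(deltas=[0.5, 0, -1, 0, 0, 0, 1, 0.5, 0, -1, 0, 0, 0, 1])

```text
t: 14.6
tcp_pos: [0.5175, -0.0419, 0.2205]
tool_rot: [[0.988, -0.001, 0.157], [-0.157, -0.0, 0.988], [-0.001, -1.0, -0.0]]
wrist_force: [0.2, 0.5, -1.5]
finger_gap: 0.28
```

Emit:
send_rows(deltas=[0.7, 0, -1, 0, 0, 0, 1, 0.7, 0, -1, 0, 0, 0, 1, 0.7, 0, -1, 0, 0, 0, 1])

```text
t: 14.98
tcp_pos: [0.5712, -0.1549, 0.2198]
tool_rot: [[0.986, -0.002, 0.164], [-0.164, -0.003, 0.986], [-0.001, -1.0, -0.003]]
wrist_force: [-0.2, 0.7, -1.7]
finger_gap: 0.283
```

```bash
python3 - <<'E'
from h import *; from slots import *
c,o=cap("wrist"); cv2.imwrite("pics/w4.png",c["img"])
print(o["tcp_pos"],o["finger_gap"],to([*slot(.045,-.039),.042],81))
for p in [(.095,.1),(-.095,.1),(-.095,-.1)]: print(p,proj(c,[*slot(*p),.077],o))
E
```

```text
[ 0.57115084 -0.15491837  0.2197824 ] 0.2826764967459563 [ 0.007  1.776 -0.235  0.002 -0.007 -0.005]
(0.095, 0.1) [429.49819101 234.61158552]
(-0.095, 0.1) [435.69973401  55.77463369]
(-0.095, -0.1) [237.60007435  54.28857141]
```

View pics/w4.png

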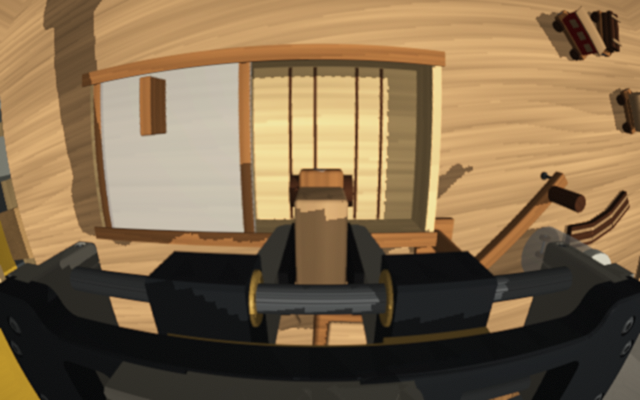

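```bash
python3 - <<'E'
from h import *; from slots import *
c,o=cap("wrist")
crop("pics/w4b.png",c["img"],220,30,460,250,3)
E
```

```text
(no output)
```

View pics/w4b.png

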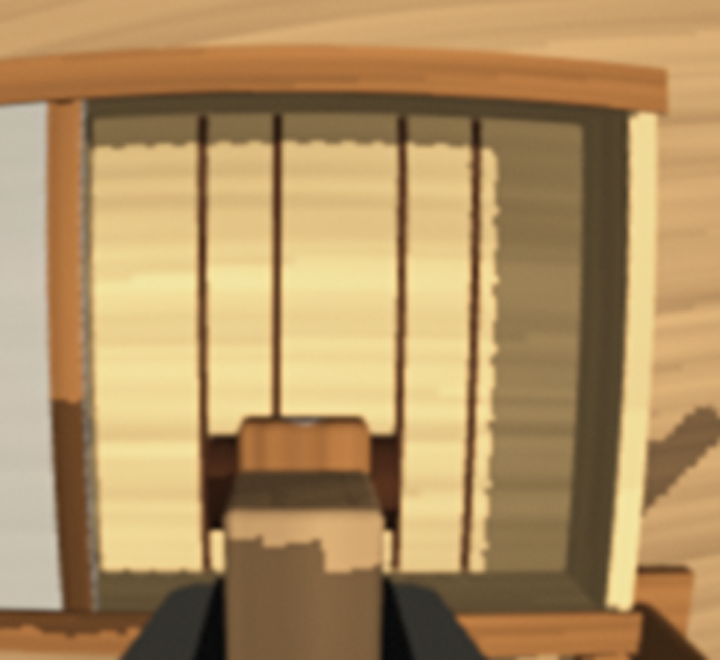

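```bash
python3 - <<'E'
from h import *; from slots import *
c,o=cap("wrist")
for n,u,v,z in [("-x rail in",350,98,.077),("-x rail out",350,47,.077),("floor -x/+y corner",582,122,.006),("floor +y edge",570,570,.006),("floor -y,-x corner",92,113,.006),("floor -x edge mid",330,113,.006),("+y wall in",628,110,.065),("+y wall out",655,115,.065),("+y wall in b",606,605,.065),("divider edge",85,100,.072),("divider b",97,600,.072),("+x floor",120,572,.006),("+xrail in",130,612,.077)]:
    p=onz(c,220+(u+.5)/3-.5,30+(v+.5)/3-.5,z,o); print(n,np.round(inbay(p),4))
E
```

```text
-x rail in [-0.0845  0.0028]
-x rail out [-0.1022  0.0029]
floor -x/+y corner [-0.0937  0.1024]
floor +y edge [0.0974 0.1036]
floor -y,-x corner [-0.0957 -0.0981]
floor -x edge mid [-0.0929 -0.0016]
+y wall in [-0.0882  0.1016]
+y wall out [-0.0874  0.112 ]
+y wall in b [0.0927 0.1008]
divider edge [-0.0874 -0.0855]
divider b [ 0.0872 -0.0865]
+x floor [ 0.0975 -0.0912]
+xrail in [ 0.0898 -0.0736]
```

```bash
sed -i 's/B=np.array.*; X=/B=np.array([.5304,-.1277]); X=/' slots.py; python3 - <<'E'
from h import *; from slots import *
o=manip.get_obs()
print(o["tcp_pos"],o["finger_gap"],to([*slot(.043,-.039),.042],81),to([*slot(.043,-.039),.12],81))
E
```

```text
[ 0.5703338  -0.14839288  0.22009765] 0.28227579369841 [ 0.008  1.781 -0.249 -0.002  0.002 -0.005] [ 0.006  1.001 -0.249 -0.002  0.002 -0.005]
```

Emit:
send_rows(deltas=[0, 0.4, -0.25, 0, 0, 0, 1, 0, 0.9, -0.25, 0, 0, 0, 1, 0, 0.9, -0.25, 0, 0, 0, 1, 0, 0.9, -0.25, 0, 0, 0, 1])

```text
t: 15.62
tcp_pos: [0.568, -0.1736, 0.133]
tool_rot: [[0.988, 0.002, 0.154], [-0.154, 0.0, 0.988], [0.002, -1.0, 0.0]]
wrist_force: [0.7, -0.4, -0.0]
finger_gap: 0.281
```

```bash
python3 - <<'E'
from h import *; from slots import *
o=manip.get_obs()
print(o["tcp_pos"],inbay(o["tcp_pos"]),to([*slot(.043,-.039),.042],81))
E
```

```text
[ 0.56800277 -0.17355809  0.13298809] (np.float64(0.04428705094433935), np.float64(-0.0394567994720106)) [-0.014  0.91   0.004 -0.001  0.004  0.003]
```

Emit:
send_rows(deltas=[-0.01, 0.4, 0, 0, 0, 0, 1, -0.01, 0.8, 0, 0, 0, 0, 1, -0.01, 0.92, 0, 0, 0, 0, 1, -0.01, 0.92, 0, 0, 0, 0, 1, -0.01, 0.92, 0, 0, 0, 0, 0.1, -0.01, 0.92, 0, 0, 0, 0, 0.1, -0.01, 0.92, 0, 0, 0, 0, 0.1])

```text
t: 16.5
tcp_pos: [0.5664, -0.1747, 0.0403]
tool_rot: [[0.988, 0.001, 0.156], [-0.156, -0.0, 0.988], [0.001, -1.0, 0.0]]
wrist_force: [0.1, 0.4, 0.1]
finger_gap: 0.451
```

Emit:
send_rows(deltas=[0, -0.2, 0, 0, 0, 0, 0.1, 0, -0.5, 0, 0, 0, 0, 0.1, 0, -1, 0, 0, 0, 0, 0.1, 0, -1, 0, 0, 0, 0, -0.5])

```text
t: 17.0
tcp_pos: [0.5688, -0.1758, 0.1449]
tool_rot: [[0.988, 0.009, 0.157], [-0.157, -0.002, 0.988], [0.009, -1.0, -0.0]]
wrist_force: [-0.3, 0.4, -0.0]
finger_gap: 0.538
```

Emit:
send_rows(deltas=[0, -0.4, 0, 0, 0, 0, -1, 0, -0.8, 0.2, 0, 0, 0, -1, 0, -0.8, 0.2, 0, 0, 0, -1])

```text
t: 17.38
tcp_pos: [0.5711, -0.1537, 0.2228]
tool_rot: [[0.988, 0.006, 0.154], [-0.154, 0.0, 0.988], [0.006, -1.0, 0.001]]
wrist_force: [0.1, 0.3, -0.2]
finger_gap: 0.861
```

```bash
python3 - <<'E'
from h import *; from slots import *
c,o=cap("wrist"); crop("pics/w5.png",c["img"],220,30,460,250,3)
c2=manip.capture("top"); crop("pics/t5.png",c2["img"],160,200,280,320,5)
print(o["tcp_pos"])
E
```

```text
[ 0.57106147 -0.15369715  0.22275801]
```

View pics/w5.png

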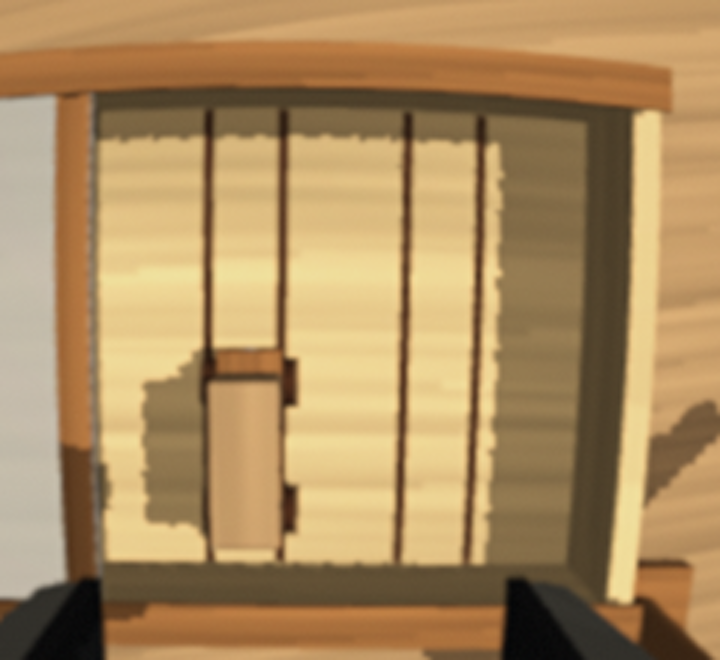

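View pics/t5.png

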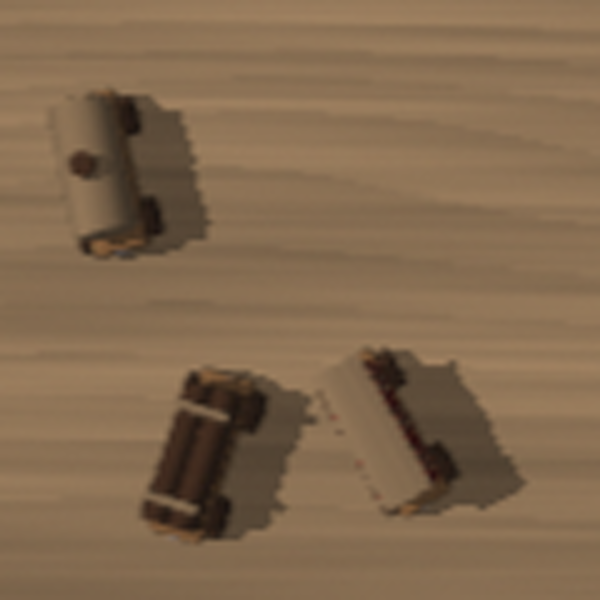

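Emit:
send_rows(deltas=[-0.5, 0, 1, 0, 0, 0, -1, -0.5, 0, 1, 0, 0, 0, -1])

```text
t: 17.73
tcp_pos: [0.5334, -0.0473, 0.2178]
tool_rot: [[0.988, -0.003, 0.157], [-0.157, -0.0, 0.988], [-0.003, -1.0, -0.001]]
wrist_force: [1.3, 0.3, 0.0]
finger_gap: 1.0
```

Emit:
send_rows(deltas=[-0.7, 0, 1, 0, 0, 0, -1, -0.7, 0, 1, 0, 0, 0, -1])

```text
t: 17.98
tcp_pos: [0.4798, 0.0623, 0.2181]
tool_rot: [[0.988, -0.003, 0.157], [-0.157, -0.001, 0.988], [-0.003, -1.0, -0.001]]
wrist_force: [0.6, 0.9, 0.0]
finger_gap: 0.999
```

Emit:
send_rows(deltas=[-0.6, 0, 1, 0, -0.3, 0, -1, -0.6, 0, 1, 0, -0.6, 0, -1, -0.6, 0, 1, 0, -0.9, 0, -1])

```text
t: 18.35
tcp_pos: [0.4354, 0.1727, 0.2181]
tool_rot: [[0.947, -0.003, -0.321], [0.321, -0.0, 0.947], [-0.003, -1.0, 0.001]]
wrist_force: [0.5, -0.6, -0.5]
finger_gap: 1.004
```

```bash
python3 - <<'E'
from h import *
print(manip.get_obs()["tcp_pos"],to([.402,.258,.2],116))
E
```

```text
[0.43543834 0.17272856 0.21810587] [-0.042  0.182  0.915 -0.002 -0.243 -0.006]
```

Emit:
send_rows(deltas=[-0.04, 0.18, 0.91, 0, -0.24, 0, -1, -0.04, 0.18, 0.91, 0, -0.24, 0, -1, -0.04, 0.18, 0.91, 0, -0.24, 0, -1, -0.04, 0.18, 0.91, 0, -0.24, 0, -1])

```text
t: 18.85
tcp_pos: [0.4064, 0.2532, 0.2008]
tool_rot: [[0.905, -0.001, -0.424], [0.424, -0.002, 0.905], [-0.002, -1.0, -0.001]]
wrist_force: [0.8, 0.1, 0.1]
finger_gap: 1.0
```

```bash
python3 - <<'E'
from h import *
c,o=cap("wrist"); crop("pics/w6.png",c["img"],220,130,420,270,4); cv2.imwrite("pics/w6f.png",c["img"]); np.save("o6.npy",[o["tcp_pos"],*o["tool_rot"]])
print(o["tcp_pos"])
E
```

```text
[0.40640202 0.25315466 0.20080134]
```

View pics/w6.png

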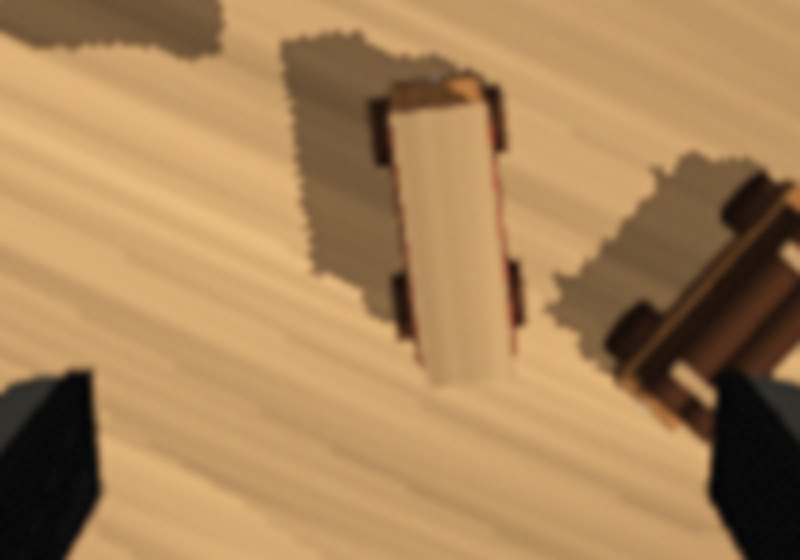

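```bash
python3 - <<'E'
from h import *
c,o=cap("wrist"); print(o["tcp_pos"])
p,a=quad(c,o,[(390,112),(485,102),(512,380),(430,386)],.058,220,130,4)
print(to([*p,.032],a), to([*p,.11],a))
E
```

```text
[0.40668076 0.25307723 0.20112871]
centre [0.402  0.2658] len 0.072 wid 0.0236 0.0214
long -147.64045530092704 toolz 122.35954469907296
[ 1.000e-02  1.694e+00  1.360e-01  1.000e-03 -2.440e-01 -1.000e-03] [ 0.01   0.914  0.135  0.001 -0.244 -0.001]
```

Emit:
send_rows(deltas=[0.01, 0.3, 0.13, 0, -0.24, 0, 0.04, 0.01, 0.7, 0.13, 0, -0.24, 0, 0.04, 0.01, 0.9, 0.13, 0, -0.24, 0, 0.04, 0.01, 0.9, 0.13, 0, -0.24, 0, 0.04, 0.01, 0.9, 0.13, 0, -0.24, 0, 0.04])

```text
t: 19.58
tcp_pos: [0.4025, 0.2668, 0.1125]
tool_rot: [[0.845, 0.001, -0.535], [0.535, 0.001, 0.845], [0.001, -1.0, -0.0]]
wrist_force: [-0.0, 0.8, 0.4]
finger_gap: 0.492
```

```bash
python3 - <<'E'
from h import *
o=manip.get_obs();print(o["tcp_pos"],o["finger_gap"]*92,to([.402,.2658,.033],122.3))
E
```

```text
[0.40249293 0.26683956 0.11246586] 45.22568157619263 [-0.011  0.795 -0.006  0.     0.001  0.003]
```

Emit:
send_rows(deltas=[-0.01, 0.4, -0.01, 0, 0, 0, 0.04, -0.01, 0.79, -0.01, 0, 0, 0, 0.04, -0.01, 0.79, -0.01, 0, 0, 0, 0.04, -0.01, 0.79, -0.01, 0, 0, 0, 1, -0.01, 0.79, -0.01, 0, 0, 0, 1, -0.01, 0.79, -0.01, 0, 0, 0, 1, -0.01, 0.79, -0.01, 0, 0, 0, 1])

```text
t: 20.45
tcp_pos: [0.4025, 0.2664, 0.0344]
tool_rot: [[0.844, 0.003, -0.536], [0.536, 0.002, 0.844], [0.003, -1.0, 0.0]]
wrist_force: [-0.3, -0.2, 7.7]
finger_gap: 0.283
```

```bash
python3 - <<'E'
from h import *
o=manip.get_obs();print(o["tcp_pos"],o["finger_gap"]*92,o["wrist_force"])
R0=np.array(o["tool_rot"]); print(R0.T@(np.array([.402,.2658,0])-o["tcp_pos"]))
E
```

```text
[0.40252131 0.26642735 0.03438187] 26.007985455911534 [-0.30506081 -0.23750758  7.66411488]
[-0.00089347  0.03437897 -0.00025799]
```

Emit:
send_rows(deltas=[0, -0.4, 0, 0, 0, 0, 1, 0, -1, 0, 0, 0, 0, 1, 0, -1, 0, 0, 0, 0, 1])

```text
t: 20.82
tcp_pos: [0.404, 0.2677, 0.1374]
tool_rot: [[0.844, 0.008, -0.536], [0.536, 0.007, 0.844], [0.01, -1.0, 0.001]]
wrist_force: [0.1, 0.5, -0.8]
finger_gap: 0.28
```

Emit:
send_rows(deltas=[0, -0.4, -0.5, 0, 0.4, 0, 1, 0.2, -0.8, -1, 0, 0.8, 0, 1, 0.2, -0.8, -1, 0, 1, 0, 1])

```text
t: 21.2
tcp_pos: [0.4755, 0.1895, 0.215]
tool_rot: [[0.999, 0.006, -0.031], [0.031, 0.002, 1.0], [0.006, -1.0, 0.001]]
wrist_force: [-1.1, 1.2, -1.2]
finger_gap: 0.276
```

```bash
python3 - <<'E'
from h import *; from slots import *
o=manip.get_obs();print(o["tcp_pos"],o["finger_gap"]*92,to([*slot(-.043,-.039),.21],81))
E
```

```text
[0.4754659  0.18945029 0.21504995] 25.37872714418638 [-0.045  0.046 -3.49  -0.004  0.359  0.011]
```

Emit:
send_rows(deltas=[0, 0, -1, 0, 0.36, 0, 1, 0, 0, -1, 0, 0.36, 0, 1])

```text
t: 21.45
tcp_pos: [0.4753, 0.0894, 0.212]
tool_rot: [[0.989, -0.001, 0.149], [-0.149, -0.001, 0.989], [-0.001, -1.0, -0.001]]
wrist_force: [0.3, -0.0, -0.3]
finger_gap: 0.279
```

Emit:
send_rows(deltas=[0, 0, -1, 0, 0, 0, 1, 0, 0, -1, 0, 0, 0, 1])

```text
t: 21.7
tcp_pos: [0.4602, -0.0097, 0.212]
tool_rot: [[0.989, -0.001, 0.148], [-0.148, -0.0, 0.989], [-0.001, -1.0, -0.001]]
wrist_force: [0.1, -0.3, 0.1]
finger_gap: 0.281
```

Emit:
send_rows(deltas=[0.2, 0, -1, 0, 0, 0, 1, 0.2, 0, -1, 0, 0, 0, 1])

```text
t: 21.95
tcp_pos: [0.4657, -0.1114, 0.2122]
tool_rot: [[0.989, -0.0, 0.148], [-0.148, -0.0, 0.989], [-0.0, -1.0, -0.0]]
wrist_force: [-0.4, -0.0, 0.0]
finger_gap: 0.282
```

```bash
python3 - <<'E'
from h import *; from slots import *
o=manip.get_obs();print(o["tcp_pos"],o["finger_gap"]*92,to([*slot(-.043,-.039),.13],81))
E
```

```text
[ 0.46572843 -0.11138353  0.21221853] 25.9888487820619 [ 0.231  0.822 -0.452  0.001  0.016 -0.001]
```

Emit:
send_rows(deltas=[0.23, 0.1, -0.45, 0, 0.02, 0, 1, 0.23, 0.8, -0.45, 0, 0.02, 0, 1, 0.23, 0.8, -0.45, 0, 0.02, 0, 1, 0.23, 0.8, -0.45, 0, 0.02, 0, 1])

```text
t: 22.45
tcp_pos: [0.4826, -0.1561, 0.1327]
tool_rot: [[0.988, -0.001, 0.156], [-0.156, 0.0, 0.988], [-0.001, -1.0, 0.0]]
wrist_force: [-0.3, 0.1, 0.3]
finger_gap: 0.278
```

```bash
python3 - <<'E'
from h import *; from slots import *
c,o=cap("wrist"); cv2.imwrite("pics/w7.png",c["img"]);print(o["tcp_pos"],inbay(o["tcp_pos"]),to([*slot(-.043,-.039),.041],81))
E
```

```text
[ 0.48256598 -0.15612905  0.13273544] (np.float64(-0.042836451848843306), np.float64(-0.03553087019845115)) [-0.012  0.927 -0.035 -0.     0.002  0.002]
```

View pics/w7.png

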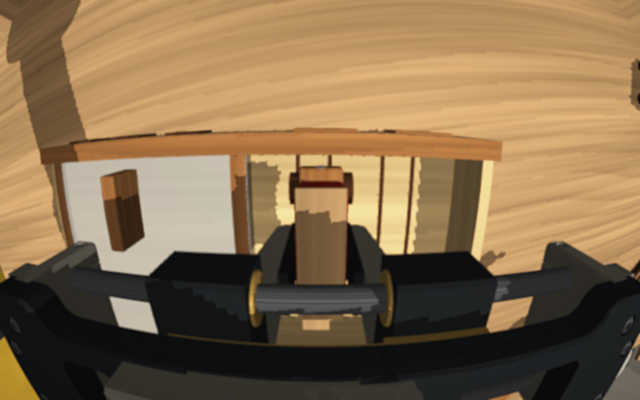

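Emit:
send_rows(deltas=[-0.01, 0.4, -0.04, 0, 0, 0, 1, -0.01, 0.8, -0.04, 0, 0, 0, 1, -0.01, 0.92, -0.04, 0, 0, 0, 1, -0.01, 0.92, -0.04, 0, 0, 0, 1, -0.01, 0.92, -0.04, 0, 0, 0, 0.1, -0.01, 0.92, -0.04, 0, 0, 0, 0.1, -0.01, 0.92, -0.04, 0, 0, 0, 0.1])

```text
t: 23.38
tcp_pos: [0.4816, -0.1604, 0.0413]
tool_rot: [[0.988, 0.001, 0.156], [-0.156, -0.0, 0.988], [0.001, -1.0, 0.0]]
wrist_force: [-0.2, -0.3, -0.4]
finger_gap: 0.447
```

Emit:
send_rows(deltas=[0, -0.2, 0, 0, 0, 0, 0.1, 0, -0.5, 0, 0, 0, 0, 0.1, 0, -1, 0, 0, 0, 0, 0.1, 0, -1, 0, 0, 0, 0, -0.5])

```text
t: 23.88
tcp_pos: [0.4836, -0.1612, 0.144]
tool_rot: [[0.988, 0.007, 0.156], [-0.156, -0.001, 0.988], [0.008, -1.0, 0.0]]
wrist_force: [0.2, 0.1, -1.1]
finger_gap: 0.539
```

Emit:
send_rows(deltas=[0, -0.4, 0, 0, 0, 0, -1, 0, -0.8, 0.2, 0, 0, 0, -1, 0, -0.8, 0.2, 0, 0, 0, -1])

```text
t: 24.25
tcp_pos: [0.486, -0.1396, 0.2225]
tool_rot: [[0.988, 0.005, 0.154], [-0.154, 0.0, 0.988], [0.005, -1.0, 0.001]]
wrist_force: [0.1, -0.2, 0.1]
finger_gap: 0.863
```

```bash
python3 - <<'E'
from h import *; from slots import *
c,o=cap("wrist"); crop("pics/w8.png",c["img"],220,30,460,250,3)
c2=manip.capture("top"); crop("pics/t8.png",c2["img"],160,200,280,320,5)
print(o["tcp_pos"])
E
```

```text
[ 0.4860092  -0.13956673  0.22250233]
```

View pics/w8.png

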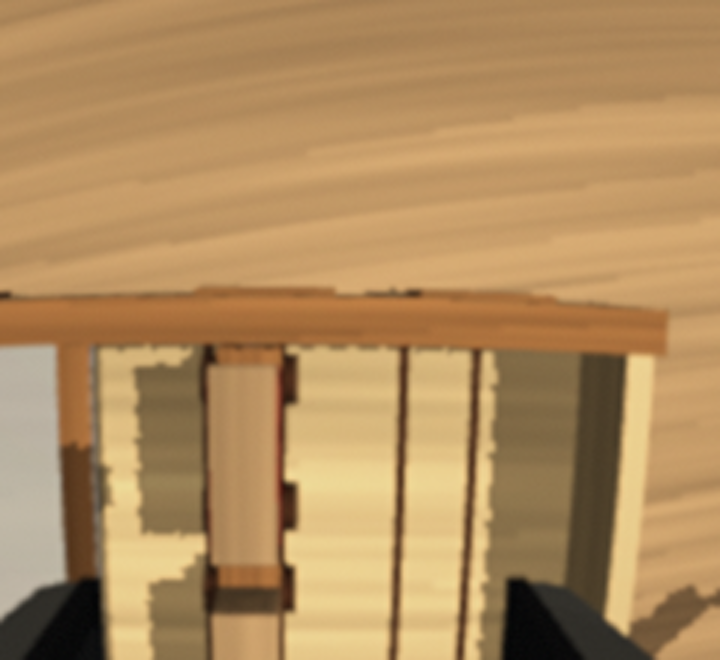

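View pics/t8.png

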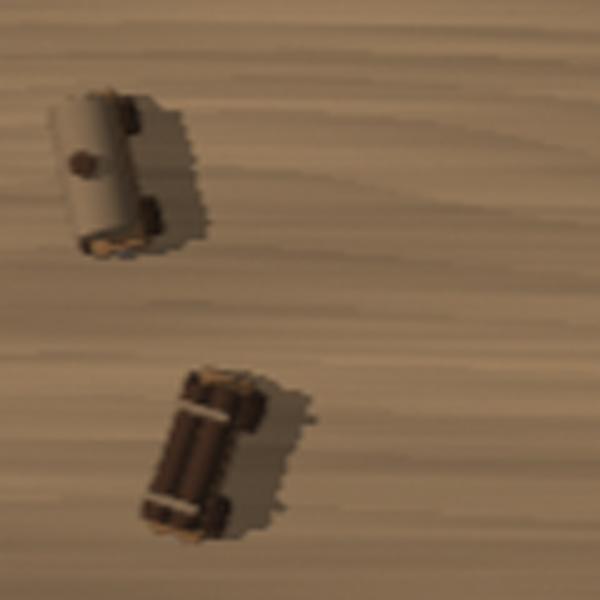

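Emit:
send_rows(deltas=[-0.35, 0, 1, 0, 0, 0, -1, -0.35, 0, 1, 0, 0, 0, -1])

```text
t: 24.6
tcp_pos: [0.4636, -0.0352, 0.2187]
tool_rot: [[0.988, -0.004, 0.157], [-0.157, -0.0, 0.988], [-0.003, -1.0, -0.001]]
wrist_force: [0.0, 0.4, 0.0]
finger_gap: 1.002
```

Emit:
send_rows(deltas=[-0.35, 0, 1, 0, 0, 0, -1, -0.35, 0, 1, 0, 0, 0, -1])

```text
t: 24.85
tcp_pos: [0.4446, 0.0695, 0.2189]
tool_rot: [[0.988, -0.003, 0.155], [-0.155, -0.001, 0.988], [-0.003, -1.0, -0.001]]
wrist_force: [0.8, -1.2, -0.5]
finger_gap: 1.002
```

Emit:
send_rows(deltas=[-0.35, 0, 1, 0, 0, 0, -1, -0.35, 0, 1, 0, 0, 0, -1])

```text
t: 25.1
tcp_pos: [0.4258, 0.1737, 0.2189]
tool_rot: [[0.988, -0.003, 0.155], [-0.155, -0.001, 0.988], [-0.003, -1.0, -0.002]]
wrist_force: [0.3, -0.4, 0.5]
finger_gap: 0.999
```

Emit:
send_rows(deltas=[-0.35, 0, 1, 0, 0, 0, -1, -0.35, 0, 1, 0, 0, 0, -1])

```text
t: 25.35
tcp_pos: [0.407, 0.2778, 0.2187]
tool_rot: [[0.988, -0.003, 0.155], [-0.155, -0.002, 0.988], [-0.002, -1.0, -0.002]]
wrist_force: [1.1, -0.9, -0.6]
finger_gap: 1.002
```

```bash
python3 - <<'E'
from h import *
print(manip.get_obs()["tcp_pos"],to([.39,.345,.2],73))
E
```

```text
[0.40702845 0.27781889 0.21869941] [-0.272  0.186  0.638  0.004  0.269 -0.004]
```

Emit:
send_rows(deltas=[-0.27, 0.18, 0.63, 0, 0.27, 0, -1, -0.27, 0.18, 0.63, 0, 0.27, 0, -1, -0.27, 0.18, 0.63, 0, 0.27, 0, -1, -0.27, 0.18, 0.63, 0, 0.27, 0, -1])

```text
t: 25.85
tcp_pos: [0.3924, 0.3408, 0.2022]
tool_rot: [[0.955, -0.0, 0.296], [-0.296, -0.001, 0.955], [0.0, -1.0, -0.001]]
wrist_force: [0.4, -0.3, 0.6]
finger_gap: 1.0
```

```bash
python3 - <<'E'
from h import *
c,o=cap("wrist"); crop("pics/w9.png",c["img"],220,130,420,270,4)
print(o["tcp_pos"])
E
```

```text
[0.39239682 0.34081516 0.20216849]
```

View pics/w9.png

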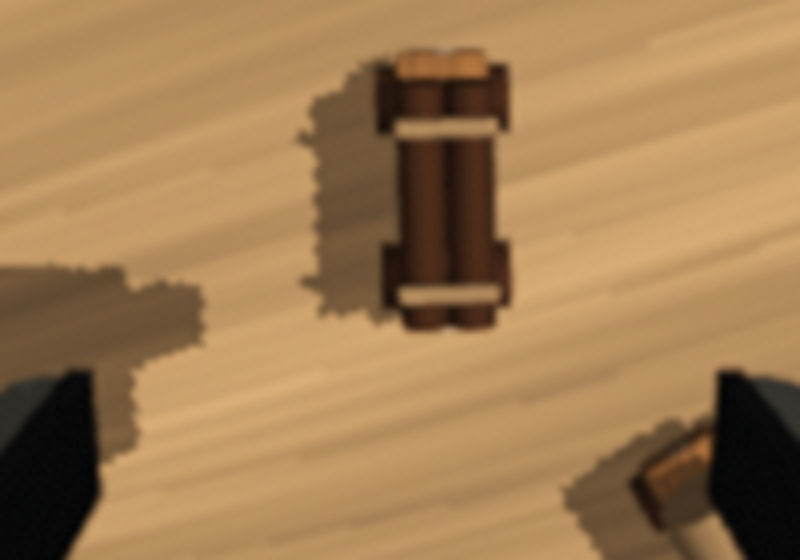

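```bash
python3 - <<'E'
from h import *
c,o=cap("wrist"); print(o["tcp_pos"])
p,a=quad(c,o,[(397,82),(490,80),(496,325),(403,328)],.046,220,130,4)
print(to([*p,.11],a))
E
```

```text
[0.39251073 0.34096011 0.20250135]
centre [0.3887 0.3543] len 0.0654 wid 0.0239 0.0249
long 164.54380822986576 toolz 74.54380822986576
[-0.075  0.927  0.113  0.    -0.059  0.001]
```

Emit:
send_rows(deltas=[-0.08, 0.3, 0.11, 0, -0.06, 0, -0.3, -0.08, 0.7, 0.11, 0, -0.06, 0, -0.3, -0.08, 0.92, 0.11, 0, -0.06, 0, -0.3, -0.08, 0.92, 0.11, 0, -0.06, 0, -0.3, -0.08, 0.92, 0.11, 0, -0.06, 0, -0.3])

```text
t: 26.58
tcp_pos: [0.3882, 0.3556, 0.1117]
tool_rot: [[0.964, 0.001, 0.265], [-0.265, 0.001, 0.964], [0.001, -1.0, 0.002]]
wrist_force: [0.5, -0.0, 0.4]
finger_gap: 0.651
```

```bash
python3 - <<'E'
from h import *
o=manip.get_obs();print(o["tcp_pos"],o["finger_gap"]*92,to([.3887,.3543,.031],74.5))
E
```

```text
[0.38815393 0.35563152 0.11171603] 59.882831810834915 [ 0.008  0.807 -0.013 -0.003  0.005  0.002]
```

Emit:
send_rows(deltas=[0, 0.4, -0.01, 0, 0, 0, -0.3, 0, 0.81, -0.01, 0, 0, 0, -0.3, 0, 0.81, -0.01, 0, 0, 0, 0.2, 0, 0.81, -0.01, 0, 0, 0, 1, 0, 0.81, -0.01, 0, 0, 0, 1, 0, 0.81, -0.01, 0, 0, 0, 1, 0, 0.81, -0.01, 0, 0, 0, 1, 0, 0.81, -0.01, 0, 0, 0, 1])

```text
t: 27.58
tcp_pos: [0.3878, 0.3554, 0.0313]
tool_rot: [[0.965, 0.002, 0.264], [-0.264, 0.002, 0.965], [0.001, -1.0, 0.002]]
wrist_force: [-1.0, -0.7, 8.0]
finger_gap: 0.279
```

```bash
python3 - <<'E'
from h import *
o=manip.get_obs();print(o["tcp_pos"],o["finger_gap"]*92,o["wrist_force"])
R0=np.array(o["tool_rot"]); print(R0.T@(np.array([.3887,.3543,0])-o["tcp_pos"]))
E
```

```text
[0.38781588 0.35544401 0.03125374] 25.667126750125846 [-1.03464545 -0.70148806  8.01489312]
[ 0.00111813  0.03125299 -0.00094197]
```

Emit:
send_rows(deltas=[0, -0.4, 0, 0, 0, 0, 1, 0, -1, 0, 0, 0, 0, 1, 0, -1, 0, 0, 0, 0, 1])

```text
t: 27.95
tcp_pos: [0.3894, 0.3571, 0.1344]
tool_rot: [[0.965, 0.007, 0.264], [-0.264, 0.008, 0.965], [0.004, -1.0, 0.009]]
wrist_force: [-0.3, -0.3, -0.8]
finger_gap: 0.283
```

Emit:
send_rows(deltas=[0.2, -0.4, -0.5, 0, -0.2, 0, 1, 0.4, -0.8, -1, 0, -0.2, 0, 1, 0.4, -0.8, -1, 0, -0.2, 0, 1])

```text
t: 28.32
tcp_pos: [0.4005, 0.2449, 0.2112]
tool_rot: [[0.986, 0.003, 0.166], [-0.166, 0.002, 0.986], [0.002, -1.0, 0.002]]
wrist_force: [0.3, 0.0, -1.1]
finger_gap: 0.284
```

```bash
python3 - <<'E'
from h import *; from slots import *
o=manip.get_obs();print(o["tcp_pos"],o["finger_gap"]*92,to([*slot(-.043,.039),.21],81))
E
```

```text
[0.40048018 0.24494842 0.21122846] 26.138573159780606 [ 1.467  0.009 -3.073 -0.004 -0.019  0.004]
```

Emit:
send_rows(deltas=[0.48, 0, -1, 0, -0.02, 0, 1, 0.48, 0, -1, 0, -0.02, 0, 1])

```text
t: 28.58
tcp_pos: [0.4302, 0.1401, 0.2088]
tool_rot: [[0.989, -0.001, 0.15], [-0.15, -0.0, 0.989], [-0.001, -1.0, -0.0]]
wrist_force: [0.3, 0.0, -0.4]
finger_gap: 0.282
```

Emit:
send_rows(deltas=[0.48, 0, -1, 0, 0, 0, 1, 0.48, 0, -1, 0, 0, 0, 1])

```text
t: 28.82
tcp_pos: [0.4627, 0.0336, 0.2087]
tool_rot: [[0.989, -0.001, 0.151], [-0.151, -0.0, 0.989], [-0.001, -1.0, -0.0]]
wrist_force: [1.7, 0.7, -0.2]
finger_gap: 0.283
```

```bash
python3 - <<'E'
from h import *; from slots import *
o=manip.get_obs();print(o["tcp_pos"],o["finger_gap"]*92,to([*slot(-.043,.039),.13],81))
E
```

```text
[0.46270144 0.03356963 0.20868162] 26.02646298940041 [ 4.850e-01  7.870e-01 -1.099e+00  1.000e-03  1.000e-02 -2.000e-03]
```

Emit:
send_rows(deltas=[0.48, 0.1, -1, 0, 0.01, 0, 1, 0.48, 0.4, -1, 0, 0.01, 0, 1, 0.48, 0.77, -1, 0, 0.01, 0, 1, 0.48, 0.77, -1, 0, 0.01, 0, 1, 0.48, 0.77, -1, 0, 0.01, 0, 1])

```text
t: 29.45
tcp_pos: [0.4955, -0.0701, 0.1329]
tool_rot: [[0.988, 0.0, 0.155], [-0.155, 0.0, 0.988], [0.0, -1.0, 0.0]]
wrist_force: [0.6, 0.7, -0.4]
finger_gap: 0.279
```

```bash
python3 - <<'E'
from h import *; from slots import *
c,o=cap("wrist"); cv2.imwrite("pics/w10.png",c["img"]);print(o["tcp_pos"],inbay(o["tcp_pos"]),to([*slot(-.043,.039),.038],81))
E
```

```text
[ 0.49549071 -0.07007244  0.13293062] (np.float64(-0.04345722809903261), np.float64(0.051504142860580374)) [-0.001  0.955 -0.126 -0.001  0.004  0.003]
```

View pics/w10.png

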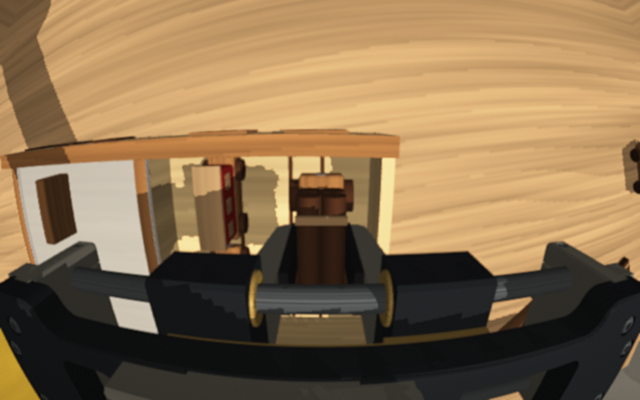

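Emit:
send_rows(deltas=[0, 0.2, -0.12, 0, 0, 0, 1, 0, 0.5, -0.12, 0, 0, 0, 1, 0, 0.85, -0.12, 0, 0, 0, 1, 0, 0.95, -0.12, 0, 0, 0, 1, 0, 0.95, -0.12, 0, 0, 0, 1, 0, 0.95, -0.12, 0, 0, 0, 0.1, 0, 0.95, -0.12, 0, 0, 0, 0.1, 0, 0.95, -0.12, 0, 0, 0, 0.1])

```text
t: 30.5
tcp_pos: [0.4937, -0.0828, 0.0382]
tool_rot: [[0.988, 0.001, 0.156], [-0.156, 0.0, 0.988], [0.001, -1.0, 0.0]]
wrist_force: [1.2, 0.4, 0.1]
finger_gap: 0.45
```

Emit:
send_rows(deltas=[0, -0.2, 0, 0, 0, 0, 0.1, 0, -0.5, 0, 0, 0, 0, 0.1, 0, -1, 0, 0, 0, 0, 0.1, 0, -1, 0, 0, 0, 0, -0.5])

```text
t: 31.0
tcp_pos: [0.4958, -0.0832, 0.141]
tool_rot: [[0.988, 0.008, 0.156], [-0.156, 0.0, 0.988], [0.007, -1.0, 0.001]]
wrist_force: [-0.5, 0.1, -0.8]
finger_gap: 0.534
```

Emit:
send_rows(deltas=[0, -0.4, 0, 0, 0, 0, -1, 0, -0.8, 0.1, 0, 0, 0, -1, 0, -0.8, 0.1, 0, 0, 0, -1])

```text
t: 31.38
tcp_pos: [0.4964, -0.0724, 0.2195]
tool_rot: [[0.988, 0.005, 0.155], [-0.155, 0.001, 0.988], [0.005, -1.0, 0.002]]
wrist_force: [0.6, -0.0, -0.6]
finger_gap: 0.862
```

```bash
python3 - <<'E'
from h import *; from slots import *
c,o=cap("wrist"); crop("pics/w11.png",c["img"],170,30,460,250,2.6)
c2=manip.capture("top"); crop("pics/t11.png",c2["img"],160,200,280,320,5)
print(o["tcp_pos"],to([.524,.40,.21],100))
E
```

```text
[ 0.49641836 -0.07236667  0.21954209] [-4.430e-01  7.000e-02  4.716e+00 -1.000e-03 -6.320e-01 -2.000e-03]
```

View pics/w11.png

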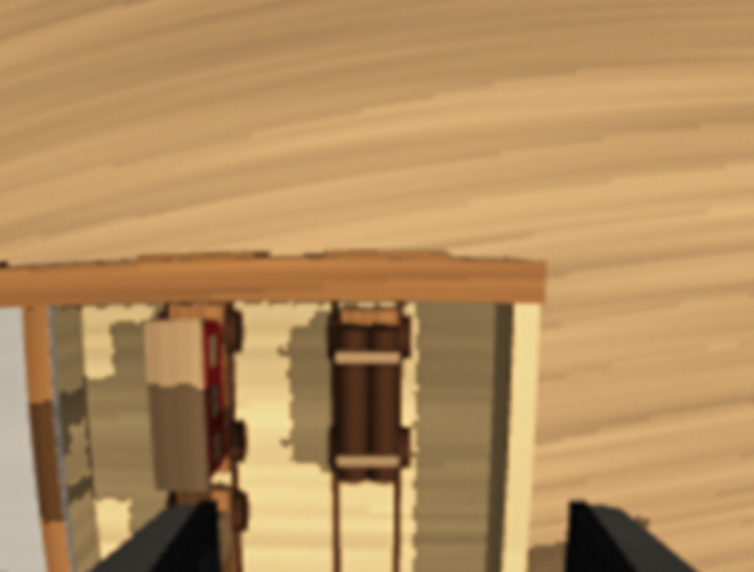

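View pics/t11.png

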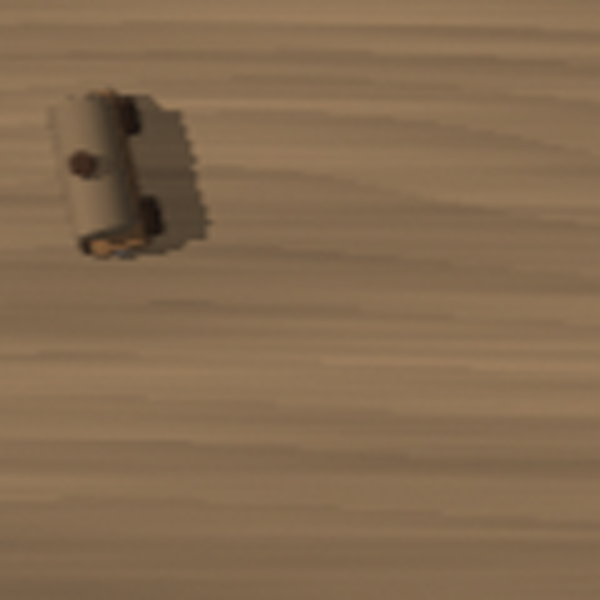

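Three are in and aligned; the tank is left in its place. Go to it.

Emit:
send_rows(deltas=[-0.1, 0, 1, 0, 0, 0, -1, -0.1, 0, 1, 0, 0, 0, -1])

```text
t: 31.72
tcp_pos: [0.4993, 0.0293, 0.2157]
tool_rot: [[0.988, -0.003, 0.155], [-0.155, -0.0, 0.988], [-0.003, -1.0, -0.001]]
wrist_force: [0.5, -0.0, -0.6]
finger_gap: 0.999
```

Emit:
send_rows(deltas=[-0.1, 0, 1, 0, 0, 0, -1, -0.1, 0, 1, 0, 0, 0, -1])

```text
t: 31.98
tcp_pos: [0.505, 0.1302, 0.2155]
tool_rot: [[0.988, -0.003, 0.154], [-0.154, -0.001, 0.988], [-0.003, -1.0, -0.001]]
wrist_force: [0.2, -0.7, -0.6]
finger_gap: 1.0
```

Emit:
send_rows(deltas=[-0.1, 0, 1, 0, 0, 0, -1, -0.1, 0, 1, 0, 0, 0, -1])

```text
t: 32.22
tcp_pos: [0.5107, 0.2305, 0.2153]
tool_rot: [[0.988, -0.003, 0.154], [-0.154, -0.001, 0.988], [-0.003, -1.0, -0.002]]
wrist_force: [0.1, -0.3, 0.1]
finger_gap: 1.004
```

Emit:
send_rows(deltas=[-0.1, 0, 1, 0, -0.3, 0, -1, -0.1, 0, 1, 0, -0.63, 0, -1, -0.1, 0, 1, 0, -0.63, 0, -1])

```text
t: 32.6
tcp_pos: [0.5159, 0.3312, 0.2147]
tool_rot: [[0.984, -0.004, -0.178], [0.178, -0.001, 0.984], [-0.004, -1.0, -0.0]]
wrist_force: [0.2, -2.0, 0.0]
finger_gap: 1.002
```

```bash
python3 - <<'E'
from h import *
print(manip.get_obs()["tcp_pos"],to([.524,.398,.2],100))
E
```

```text
[0.51587764 0.33120404 0.21469924] [ 0.199  0.146  0.643  0.001  0.008 -0.007]
```

Emit:
send_rows(deltas=[0.2, 0.14, 0.64, 0, 0, 0, -1, 0.2, 0.14, 0.64, 0, 0, 0, -1, 0.2, 0.14, 0.64, 0, 0, 0, -1, 0.2, 0.14, 0.64, 0, 0, 0, -1])

```text
t: 33.1
tcp_pos: [0.5271, 0.3924, 0.2034]
tool_rot: [[0.986, -0.0, -0.169], [0.169, -0.001, 0.986], [-0.0, -1.0, -0.001]]
wrist_force: [-0.7, -0.0, 0.4]
finger_gap: 0.999
```

```bash
python3 - <<'E'
from h import *
c,o=cap("wrist"); crop("pics/w12.png",c["img"],220,130,420,270,4)
print(o["tcp_pos"])
E
```

```text
[0.52712495 0.39239868 0.20343749]
```

View pics/w12.png

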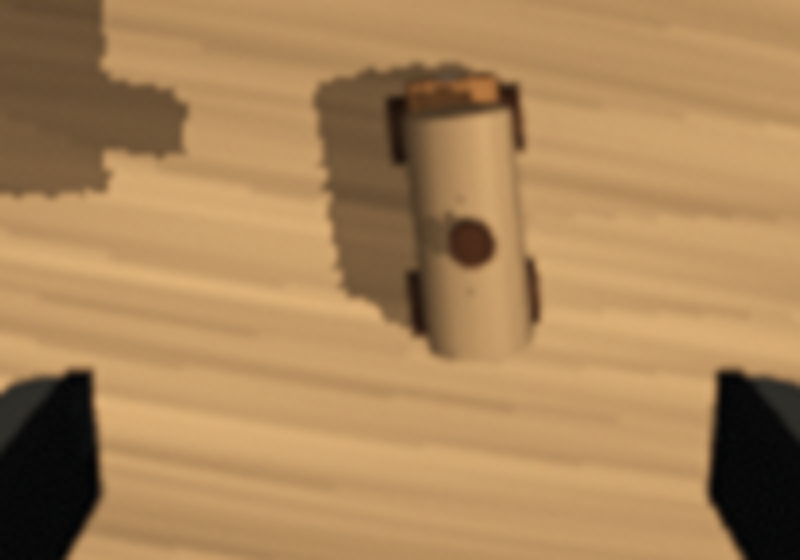

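```bash
python3 - <<'E'
from h import *
c,o=cap("wrist"); print(o["tcp_pos"])
p,a=quad(c,o,[(409,118),(513,110),(533,345),(430,352)],.038,220,130,4)
q=onz(c,220+471.5/4-.5,130+242.5/4-.5,.057,o);print(q)
pp=np.array([*((p+q[:2])/2)]);print(pp,to([*pp,.11],a))
E
```

```text
[0.52717644 0.3927036  0.20379664]
centre [0.5259 0.4117] len 0.0652 wid 0.0277 0.0286
long -164.67796809121947 toolz 105.32203190878053
[0.52440873 0.41016792 0.057     ]
[0.52516537 0.41091215] [ 0.01   0.94   0.179  0.001 -0.185  0.001]
```

Emit:
send_rows(deltas=[0.01, 0.3, 0.18, 0, -0.18, 0, -0.4, 0.01, 0.7, 0.18, 0, -0.18, 0, -0.4, 0.01, 0.93, 0.18, 0, -0.18, 0, -0.4, 0.01, 0.93, 0.18, 0, -0.18, 0, -0.4, 0.01, 0.93, 0.18, 0, -0.18, 0, -0.4])

```text
t: 33.83
tcp_pos: [0.5253, 0.4128, 0.1121]
tool_rot: [[0.965, 0.002, -0.263], [0.263, 0.001, 0.965], [0.002, -1.0, 0.001]]
wrist_force: [1.0, 0.6, -0.3]
finger_gap: 0.703
```

```bash
python3 - <<'E'
from h import *
o=manip.get_obs();print(o["tcp_pos"],o["finger_gap"]*92,to([.5252,.4109,.030],105.3))
E
```

```text
[0.52527707 0.41279424 0.11209924] 64.69427811257034 [-0.007  0.821 -0.019 -0.001 -0.001  0.004]
```

Emit:
send_rows(deltas=[0, 0.4, -0.02, 0, 0, 0, -0.4, 0, 0.82, -0.02, 0, 0, 0, -0.4, 0, 0.82, -0.02, 0, 0, 0, 0, 0, 0.82, -0.02, 0, 0, 0, 1, 0, 0.82, -0.02, 0, 0, 0, 1, 0, 0.82, -0.02, 0, 0, 0, 1, 0, 0.82, -0.02, 0, 0, 0, 1, 0, 0.82, -0.02, 0, 0, 0, 1])

```text
t: 34.83
tcp_pos: [0.526, 0.4115, 0.0307]
tool_rot: [[0.964, 0.002, -0.264], [0.264, 0.002, 0.964], [0.003, -1.0, 0.001]]
wrist_force: [-0.2, -0.9, 6.9]
finger_gap: 0.32
```

```bash
python3 - <<'E'
from h import *
o=manip.get_obs();print(o["tcp_pos"],o["finger_gap"]*92,o["wrist_force"])
R0=np.array(o["tool_rot"]); print(R0.T@(np.array([.5252,.4109,0])-o["tcp_pos"]))
E
```

```text
[0.52600033 0.41146057 0.03069521] 29.41353823930489 [-0.15714601 -0.93387223  6.93097871]
[-0.00100218  0.03069226 -0.00036238]
```

Emit:
send_rows(deltas=[0, -0.4, 0, 0, 0, 0, 1, 0, -1, 0, 0, 0, 0, 1, 0, -1, 0, 0, 0, 0, 1])

```text
t: 35.2
tcp_pos: [0.5278, 0.4132, 0.1346]
tool_rot: [[0.964, 0.008, -0.264], [0.264, 0.007, 0.965], [0.01, -1.0, 0.005]]
wrist_force: [0.7, -0.1, -0.8]
finger_gap: 0.319
```

Emit:
send_rows(deltas=[-0.3, -0.4, -0.5, 0, 0.3, 0, 1, -0.6, -0.85, -1, 0, 0.6, 0, 1, -0.6, -0.85, -1, 0, 0.8, 0, 1])

```text
t: 35.58
tcp_pos: [0.4937, 0.2954, 0.2153]
tool_rot: [[0.987, 0.001, 0.158], [-0.158, 0.001, 0.987], [0.001, -1.0, 0.001]]
wrist_force: [0.8, 0.7, -1.5]
finger_gap: 0.322
```

```bash
python3 - <<'E'
from h import *; from slots import *
c,o=cap("wrist"); cv2.imwrite("pics/w13.png",c["img"])
print(o["tcp_pos"],o["finger_gap"]*92,to([*slot(.043,.036),.22],81))
E
```

```text
[0.49371201 0.29543648 0.215281  ] 29.65899829005485 [ 1.472e+00 -4.200e-02 -3.748e+00 -2.000e-03 -1.000e-02  3.000e-03]
```

View pics/w13.png

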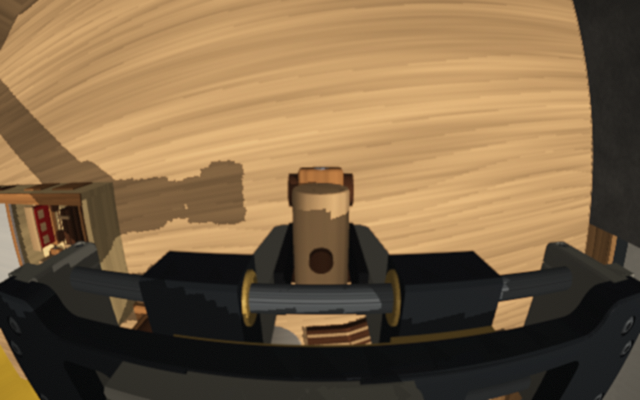

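Emit:
send_rows(deltas=[0, -0.05, -1, 0, 0, 0, 1, 0, -0.05, -1, 0, 0, 0, 1])

```text
t: 35.88
tcp_pos: [0.4774, 0.1976, 0.2177]
tool_rot: [[0.989, -0.001, 0.15], [-0.15, -0.001, 0.989], [-0.001, -1.0, -0.001]]
wrist_force: [0.5, -0.3, -1.4]
finger_gap: 0.316
```

Emit:
send_rows(deltas=[0.2, 0, -1, 0, 0, 0, 1, 0.2, 0, -1, 0, 0, 0, 1])

```text
t: 36.12
tcp_pos: [0.4825, 0.0955, 0.2178]
tool_rot: [[0.989, -0.001, 0.151], [-0.151, -0.001, 0.989], [-0.001, -1.0, -0.001]]
wrist_force: [-0.2, -0.5, -1.6]
finger_gap: 0.319
```

Emit:
send_rows(deltas=[0.5, 0, -1, 0, 0, 0, 1, 0.5, 0, -1, 0, 0, 0, 1])

```text
t: 36.38
tcp_pos: [0.5175, -0.0102, 0.2179]
tool_rot: [[0.989, -0.001, 0.149], [-0.149, -0.0, 0.989], [-0.0, -1.0, -0.0]]
wrist_force: [0.6, 0.4, -1.1]
finger_gap: 0.322
```

```bash
python3 - <<'E'
from h import *; from slots import *
o=manip.get_obs();print(o["tcp_pos"],o["finger_gap"]*92,to([*slot(.043,.036),.22],81))
E
```

```text
[ 0.51750134 -0.01020228  0.21787506] 29.65409668389946 [ 0.735 -0.021 -0.785  0.001  0.014 -0.001]
```

Emit:
send_rows(deltas=[0.73, 0, -0.78, 0, 0.01, 0, 1, 0.73, 0, -0.78, 0, 0.01, 0, 1, 0.73, 0.3, -0.78, 0, 0.01, 0, 1, 0.73, 0.8, -0.78, 0, 0.01, 0, 1, 0.73, 0.8, -0.78, 0, 0.01, 0, 1])

```text
t: 37.0
tcp_pos: [0.5745, -0.0957, 0.1343]
tool_rot: [[0.988, -0.01, 0.155], [-0.155, 0.0, 0.988], [-0.009, -1.0, -0.001]]
wrist_force: [0.7, 0.4, -1.0]
finger_gap: 0.317
```

```bash
python3 - <<'E'
from h import *; from slots import *
c,o=cap("wrist"); cv2.imwrite("pics/w14.png",c["img"]);print(o["tcp_pos"],inbay(o["tcp_pos"]),to([*slot(.043,.036),.0375],81))
E
```

```text
[ 0.57451041 -0.0956908   0.13425832] (np.float64(0.03860045664200726), np.float64(0.038488673055374914)) [ 0.028  0.994 -0.022  0.001  0.003 -0.008]
```

View pics/w14.png

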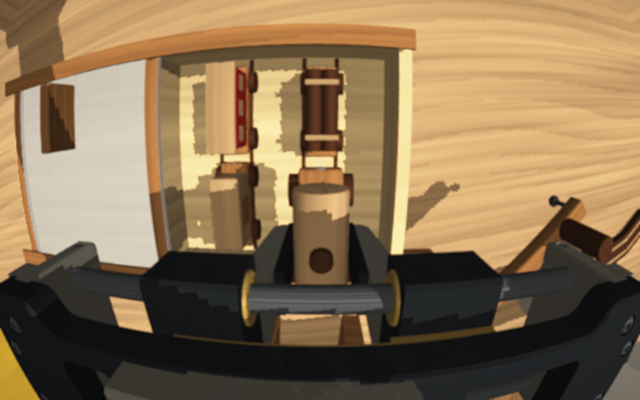

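Emit:
send_rows(deltas=[0, 0.3, -0.01, 0, 0, 0, 1, 0, 0.6, -0.01, 0, 0, 0, 1, 0, 0.85, -0.01, 0, 0, 0, 1, 0, 0.9, -0.01, 0, 0, 0, 1, 0, 0.9, -0.01, 0, 0, 0, 1])

```text
t: 37.67
tcp_pos: [0.5787, -0.0978, 0.0501]
tool_rot: [[0.988, 0.002, 0.156], [-0.156, -0.0, 0.988], [0.002, -1.0, 0.0]]
wrist_force: [-0.1, 0.3, -0.5]
finger_gap: 0.322
```

```bash
python3 - <<'E'
from h import *; from slots import *
o=manip.get_obs();print(o["tcp_pos"],inbay(o["tcp_pos"]),o["wrist_force"],to([*slot(.043,.036),.0375],81))
E
```

```text
[ 0.5787485  -0.09775311  0.0500507 ] (np.float64(0.04310858274022245), np.float64(0.037110557659240935)) [-0.10630564  0.32964816 -0.4521621 ] [-0.001  0.126 -0.011 -0.     0.001  0.004]
```

Emit:
send_rows(deltas=[0, 0.13, -0.01, 0, 0, 0, 1, 0, 0.13, -0.01, 0, 0, 0, 1, 0, 0.13, -0.01, 0, 0, 0, 0.05, 0, 0.13, -0.01, 0, 0, 0, 0.05, 0, 0.13, -0.01, 0, 0, 0, 0.05])

```text
t: 38.3
tcp_pos: [0.5773, -0.0987, 0.0356]
tool_rot: [[0.988, -0.0, 0.156], [-0.156, 0.0, 0.988], [-0.0, -1.0, 0.0]]
wrist_force: [-0.1, -0.2, 0.2]
finger_gap: 0.476
```

Emit:
send_rows(deltas=[0, -0.2, 0, 0, 0, 0, 0.05, 0, -0.5, 0, 0, 0, 0, 0.05, 0, -1, 0, 0, 0, 0, 0.05, 0, -1, 0, 0, 0, 0, 0.05])

```text
t: 38.8
tcp_pos: [0.5803, -0.0994, 0.1407]
tool_rot: [[0.988, 0.009, 0.157], [-0.157, -0.0, 0.988], [0.009, -1.0, 0.001]]
wrist_force: [1.2, -0.2, -0.3]
finger_gap: 0.477
```

Emit:
send_rows(deltas=[-0.3, -0.4, 0, 0, 0, 0, -1, -0.6, -0.8, -0.5, 0, 0, 0, -1, -0.6, -0.8, -0.5, 0, 0, 0, -1, -0.6, -0.8, -0.5, 0, 0, 0, -1])

```text
t: 39.3
tcp_pos: [0.5103, -0.1386, 0.2159]
tool_rot: [[0.988, 0.001, 0.157], [-0.157, 0.001, 0.988], [0.001, -1.0, 0.001]]
wrist_force: [0.6, 1.3, -0.2]
finger_gap: 0.889
```

```bash
python3 - <<'E'
from h import *; from slots import *
c,o=cap("wrist"); cv2.imwrite("pics/w15.png",c["img"])
c2=manip.capture("scene"); crop("pics/s15.png",c2["img"],130,140,330,300,4)
o=manip.get_obs();print(o["tcp_pos"])
E
```

```text
[ 0.51040567 -0.13748709  0.21470404]
```

View pics/w15.png

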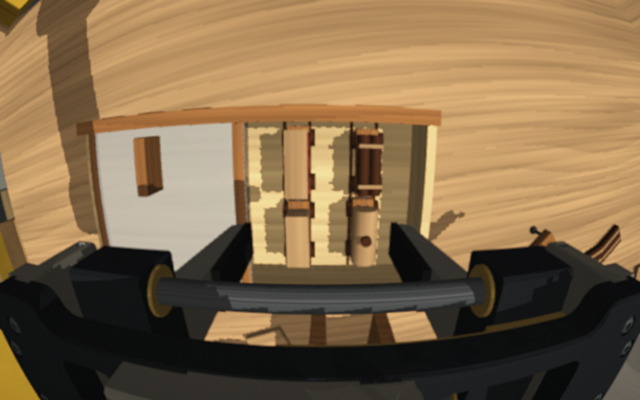

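View pics/s15.png

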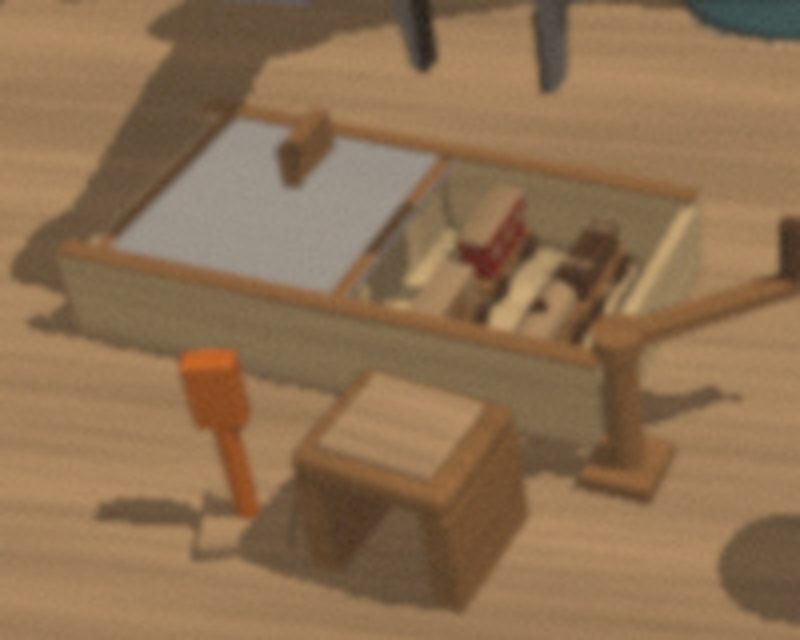

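```bash
python3 - <<'E'
from h import *; from slots import *
c,o=cap("wrist");print(onz(c,148,168,.108,o)); print(proj(c,[.4505,-.3135,.108],o),to([.4505,-.3135,.16],81))
E
```

```text
[ 0.45321809 -0.29812318  0.108     ]
[135.39363586 168.24506877] [-0.319  0.546 -1.832 -0.     0.004 -0.003]
```

Emit:
send_rows(deltas=[-0.16, 0, -1, 0, 0, 0, -1, -0.16, 0, -1, 0, 0, 0, -1])

```text
t: 39.7
tcp_pos: [0.4783, -0.2361, 0.2146]
tool_rot: [[0.988, -0.002, 0.156], [-0.156, -0.0, 0.988], [-0.002, -1.0, -0.001]]
wrist_force: [0.3, -0.2, 1.3]
finger_gap: 1.004
```

Emit:
send_rows(deltas=[-0.16, 0, -0.8, 0, 0, 0, -1, -0.16, 0, -0.8, 0, 0, 0, -1, -0.16, 0, -0.8, 0, 0, 0, -1])

```text
t: 40.08
tcp_pos: [0.4501, -0.3122, 0.2146]
tool_rot: [[0.987, -0.002, 0.158], [-0.158, 0.0, 0.987], [-0.002, -1.0, -0.0]]
wrist_force: [0.4, -0.4, 0.1]
finger_gap: 0.998
```

```bash
python3 - <<'E'
from h import *; from slots import *
c,o=cap("wrist"); crop("pics/w16.png",c["img"],220,130,420,270,4)
print(o["tcp_pos"],(proj(c,[.4505,-.3135,.108],o)-[220,130])*4,to([.4505,-.3135,.11],81))
E
```

```text
[ 0.45006795 -0.31222437  0.21455202] [394.53751657 282.0606583 ] [ 3.000e-03  1.045e+00 -2.900e-02 -1.000e-03  1.000e-03 -3.000e-03]
```

View pics/w16.png

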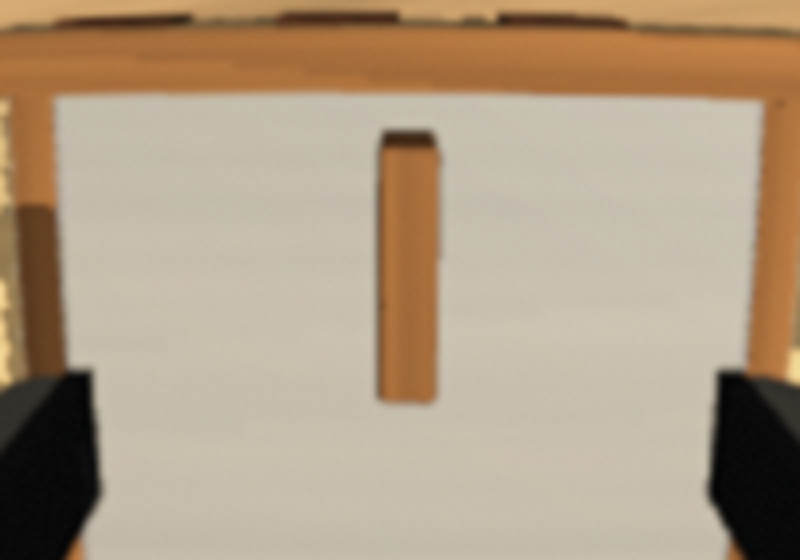

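Emit:
send_rows(deltas=[0, 0.5, 0, 0, 0, 0, -1, 0, 1, 0, 0, 0, 0, -1, 0, 1, 0, 0, 0, 0, -1])

```text
t: 40.5
tcp_pos: [0.4492, -0.3079, 0.1122]
tool_rot: [[0.988, -0.007, 0.153], [-0.153, 0.004, 0.988], [-0.008, -1.0, 0.003]]
wrist_force: [0.4, 0.4, 0.1]
finger_gap: 1.002
```

Emit:
send_rows(deltas=[0, 0.26, 0, 0, 0, 0, 0, 0, 0.26, 0, 0, 0, 0, 0, 0, 0.26, 0, 0, 0, 0, 1, 0, 0.26, 0, 0, 0, 0, 1, 0, 0.26, 0, 0, 0, 0, 1, 0, 0.26, 0, 0, 0, 0, 1, 0, 0.26, 0, 0, 0, 0, 1, 0, 0.26, 0, 0, 0, 0, 1, 0, 0.26, 0, 0, 0, 0, 1], squeeze=12)

```text
t: 41.62
tcp_pos: [0.4505, -0.3115, 0.0895]
tool_rot: [[0.988, -0.0, 0.157], [-0.157, 0.0, 0.988], [-0.0, -1.0, 0.0]]
wrist_force: [0.2, 0.7, 0.5]
finger_gap: 0.152
```

```bash
python3 - <<'E'
from h import *; from slots import *
o=manip.get_obs();print(o["tcp_pos"],o["finger_gap"]*92,o["wrist_force"],to([.4824,-.1209,.0885],81))
E
```

```text
[ 0.45052682 -0.31153045  0.08954595] 14.016091763895098 [0.20574346 0.65345168 0.47761763] [ 1.600e-02  1.100e-02  1.933e+00 -0.000e+00 -1.000e-03 -0.000e+00]
```

Emit:
send_rows(deltas=[0, 0, 0.3, 0, 0, 0, 1, 0, 0, 0.6, 0, 0, 0, 1, 0, 0, 1, 0, 0, 0, 1, 0, 0, 1, 0, 0, 0, 1])

```text
t: 42.12
tcp_pos: [0.4675, -0.2096, 0.0896]
tool_rot: [[0.988, 0.001, 0.152], [-0.152, 0.002, 0.988], [0.001, -1.0, 0.002]]
wrist_force: [2.7, 1.8, -3.2]
finger_gap: 0.153
```

Emit:
send_rows(deltas=[0, 0, 0.3, 0, 0, 0, 1, 0, 0, 0.6, 0, 0, 0, 1, 0, 0, 0.85, 0, 0, 0, 1, 0.01, 0, 0.95, 0, 0, 0, 1, 0.01, 0, 0.95, 0, 0, 0, 1, 0.01, 0, 0.95, 0, 0, 0, 1])

```text
t: 42.88
tcp_pos: [0.4823, -0.1202, 0.0897]
tool_rot: [[0.987, 0.001, 0.158], [-0.158, -0.001, 0.987], [0.001, -1.0, -0.001]]
wrist_force: [2.6, -1.9, -2.7]
finger_gap: 0.15
```

```bash
python3 - <<'E'
from h import *; from slots import *
o=manip.get_obs();print(o["tcp_pos"],o["finger_gap"]*92,o["wrist_force"],to([.4824,-.1209,.0885],81))
E
```

```text
[ 0.48232366 -0.12024476  0.0896598 ] 13.769324158284295 [ 2.6372072  -1.90977991 -2.7333119 ] [ 0.002  0.012 -0.006  0.001 -0.002  0.002]
```

Emit:
send_rows(deltas=[0, 0, 0, 0, 0, 0, 0, 0, 0, 0, 0, 0, 0, 0, 0, -0.5, 0, 0, 0, 0, -1, 0, -1, 0, 0, 0, 0, -1, 0, -1, 0, 0, 0, 0, -1])

```text
t: 43.5
tcp_pos: [0.4841, -0.1194, 0.1928]
tool_rot: [[0.988, 0.007, 0.156], [-0.156, 0.001, 0.988], [0.007, -1.0, 0.002]]
wrist_force: [-0.2, -0.5, -0.8]
finger_gap: 0.675
```

```bash
python3 - <<'E'
from h import *; from slots import *
c=manip.capture("top"); crop("pics/t17.png",c["img"],220,80,560,320,2.3)
print(to([.601,.086,.215],81))
E
```

```text
[ 8.510e-01 -2.360e-01  2.208e+00 -3.000e-03  1.000e-03  5.000e-03]
```

View pics/t17.png

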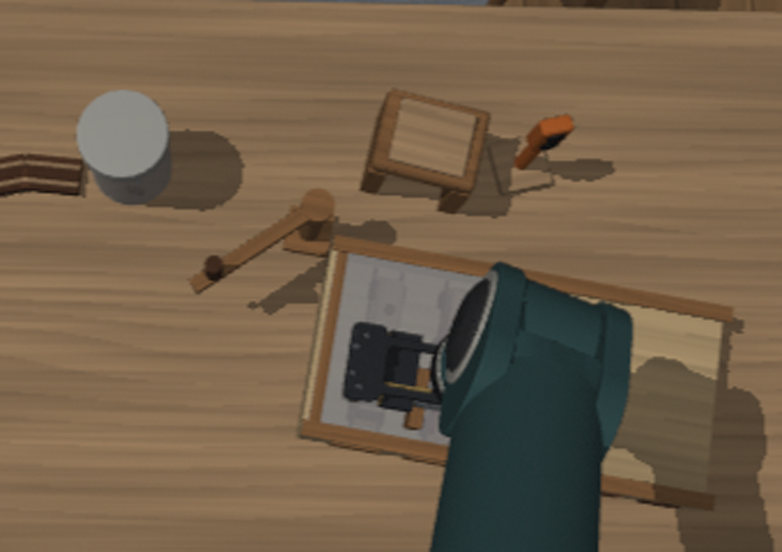

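Emit:
send_rows(deltas=[0, -0.25, 0.5, 0, 0, 0, -1, 0.2, -0.25, 1, 0, 0, 0, -1, 0.2, -0.25, 1, 0, 0, 0, -1])

```text
t: 43.92
tcp_pos: [0.5178, -0.019, 0.213]
tool_rot: [[0.989, -0.002, 0.149], [-0.149, 0.001, 0.989], [-0.002, -1.0, 0.0]]
wrist_force: [-0.2, -0.6, 0.0]
finger_gap: 0.999
```

Emit:
send_rows(deltas=[0.6, 0, 1, 0, 0, 0, -1, 0.6, 0, 1, 0, 0, 0, -1, 0.6, 0, 1, 0, 0, 0, -1])

```text
t: 44.3
tcp_pos: [0.5925, 0.0692, 0.2121]
tool_rot: [[0.989, -0.003, 0.151], [-0.151, -0.001, 0.989], [-0.003, -1.0, -0.001]]
wrist_force: [-0.6, -1.3, -0.6]
finger_gap: 1.001
```

```bash
python3 - <<'E'
from h import *; from slots import *
c,o=cap("wrist"); crop("pics/w18.png",c["img"],220,130,420,270,4)
print(o["tcp_pos"],(proj(c,[.601,.086,.173],o)-[220,130])*4,to([.601,.086,.15],81))
E
```

```text
[0.59254467 0.0692256  0.21211594] [502.85481846 405.82296719] [ 0.066  0.623  0.21   0.004  0.004 -0.007]
```

View pics/w18.png

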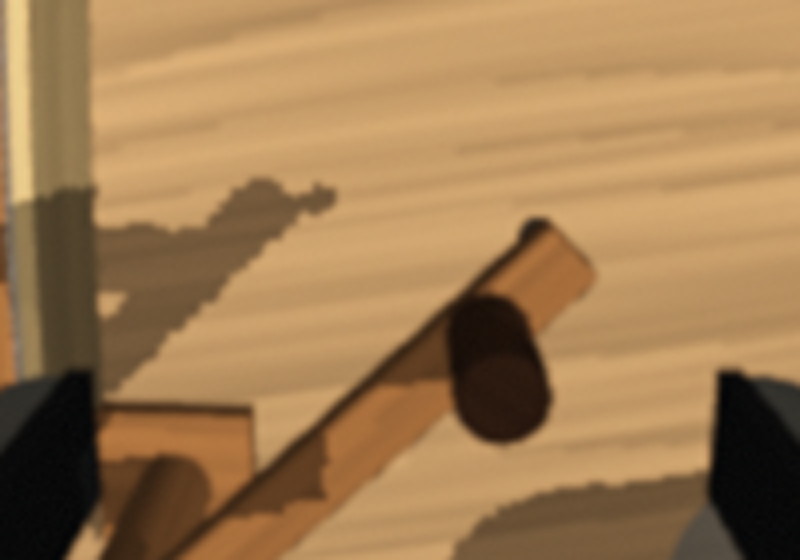

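Peg top seen at crop (503,398), predicted (503,406): agrees. Grip.

Emit:
send_rows(deltas=[0.05, 0, 0.2, 0, 0, 0, -1, 0.05, 0.3, 0.2, 0, 0, 0, -1, 0.05, 0.62, 0.2, 0, 0, 0, 0, 0.05, 0.62, 0.2, 0, 0, 0, 0, 0.05, 0.62, 0.2, 0, 0, 0, 1, 0.05, 0.62, 0.2, 0, 0, 0, 1, 0.05, 0.62, 0.2, 0, 0, 0, 1, 0.05, 0.62, 0.2, 0, 0, 0, 1, 0.05, 0.62, 0.2, 0, 0, 0, 1, 0.05, 0.62, 0.2, 0, 0, 0, 1], squeeze=5)

```text
t: 45.6
tcp_pos: [0.6002, 0.0853, 0.1527]
tool_rot: [[0.988, -0.0, 0.156], [-0.156, 0.0, 0.988], [-0.0, -1.0, 0.0]]
wrist_force: [-1.4, 0.9, 1.1]
finger_gap: 0.19
```

Emit:
send_rows(deltas=[0, 0, 0, 0, 0, 0, 1, 0, 0, 0, 0, 0, 0, 1])

```text
t: 45.85
tcp_pos: [0.6003, 0.0853, 0.1527]
tool_rot: [[0.988, -0.0, 0.156], [-0.156, 0.0, 0.988], [-0.0, -1.0, 0.0]]
wrist_force: [-0.4, 0.6, 1.7]
finger_gap: 0.192
```

```bash
python3 - <<'E'
from h import *
o=manip.get_obs(); p=o["tcp_pos"]; print(o["t"],p,o["finger_gap"]*92)
h=np.array([.6692,-.0158]); d=p[:2]-h; a0=np.degrees(np.arctan2(d[1],d[0]))%360; r=np.linalg.norm(d); print(r,a0)
for a in [*np.arange(a0,211,10),212,216,220]:
    q=h+.124*np.array([np.cos(np.radians(a)),np.sin(np.radians(a))]); print(round(a,1),to([*q,p[2]])[:3],q)
E
```

```text
45.85 [0.60025658 0.08533907 0.1526762 ] 17.629596037393735
0.12240223110318797 124.28106090315262
124.3 [-0.011  0.     0.012] [0.59935663 0.08665928]
134.3 [-0.155 -0.    -0.15 ] [0.58262584 0.07297452]
144.3 [-0.269 -0.    -0.333] [0.56852557 0.05659239]
154.3 [-0.349 -0.    -0.534] [0.55748423 0.03801066]
164.3 [-0.393 -0.    -0.746] [0.54983732 0.01779391]
174.3 [-0.399 -0.    -0.962] [ 0.54581719 -0.00344357]
184.3 [-0.368 -0.    -1.176] [ 0.54554598 -0.02505649]
194.3 [-0.301 -0.    -1.381] [ 0.54903193 -0.04638816]
204.3 [-1.980e-01 -1.000e-03 -1.571e+00] [ 0.55616913 -0.06679042]
212 [-9.800e-02 -1.000e-03 -1.705e+00] [ 0.56404204 -0.08150999]
216 [-3.900e-02 -1.000e-03 -1.768e+00] [ 0.56888189 -0.08868537]
220 [ 2.500e-02 -1.000e-03 -1.827e+00] [ 0.57421049 -0.09550566]
```

Emit:
send_rows(deltas=[-0.16, 0, -0.15, 0, 0, 0, 1, -0.27, 0, -0.33, 0, 0, 0, 1, -0.35, 0, -0.53, 0, 0, 0, 1, -0.39, 0, -0.75, 0, 0, 0, 1, -0.4, 0, -0.96, 0, 0, 0, 1, -0.4, 0, -0.96, 0, 0, 0, 1])

```text
t: 46.6
tcp_pos: [0.545, -0.0068, 0.1526]
tool_rot: [[0.987, -0.001, 0.161], [-0.161, -0.001, 0.987], [-0.001, -1.0, -0.002]]
wrist_force: [-3.6, -1.5, 2.2]
finger_gap: 0.195
```

Emit:
send_rows(deltas=[0.03, 0, -0.21, 0, 0, 0, 1, 0.1, 0, -0.42, 0, 0, 0, 1, 0.2, 0, -0.61, 0, 0, 0, 1, 0.25, 0, -0.68, 0, 0, 0, 1, 0.25, 0, -0.68, 0, 0, 0, 1])

```text
t: 47.22
tcp_pos: [0.5603, -0.0753, 0.1526]
tool_rot: [[0.988, 0.0, 0.157], [-0.157, -0.001, 0.988], [0.001, -1.0, -0.001]]
wrist_force: [-1.0, -0.6, 2.3]
finger_gap: 0.196
```

```bash
python3 - <<'E'
from h import *
o=manip.get_obs(); p=o["tcp_pos"]; print(o["t"],p,o["finger_gap"]*92,o["wrist_force"])
h=np.array([.6692,-.0158]); d=p[:2]-h; a0=np.degrees(np.arctan2(d[1],d[0]))%360; r=np.linalg.norm(d); print(r,a0)
for a in [212,214,216,218,220]:
    q=h+.124*np.array([np.cos(np.radians(a)),np.sin(np.radians(a))]); print(round(a,1),to([*q,p[2]])[:3],q)
E
```

```text
47.225 [ 0.56027809 -0.07532735  0.15260495] 18.018922261796284 [-0.99368296 -0.63706793  2.28889553]
0.1241269049956981 208.65722340004706
212 [ 0.047  0.    -0.055] [ 0.56404204 -0.08150999]
214 [ 0.076  0.    -0.087] [ 0.56639934 -0.08513992]
216 [ 0.106  0.    -0.118] [ 0.56888189 -0.08868537]
218 [ 0.137  0.    -0.148] [ 0.57148667 -0.09214202]
220 [ 0.169  0.    -0.177] [ 0.57421049 -0.09550566]
```

Emit:
send_rows(deltas=[0.03, 0, -0.03, 0, 0, 0, 1, 0.05, 0, -0.06, 0, 0, 0, 1, 0.08, 0, -0.09, 0, 0, 0, 1, 0.11, 0, -0.12, 0, 0, 0, 1, 0.11, 0, -0.12, 0, 0, 0, 1])

```text
t: 47.85
tcp_pos: [0.5694, -0.0888, 0.1526]
tool_rot: [[0.988, 0.001, 0.157], [-0.157, -0.001, 0.988], [0.001, -1.0, -0.001]]
wrist_force: [-1.9, -1.3, 1.5]
finger_gap: 0.193
```

Emit:
send_rows(deltas=[0.03, 0, -0.03, 0, 0, 0, 1, 0.06, 0, -0.06, 0, 0, 0, 1, 0.06, 0, -0.06, 0, 0, 0, 1])

```text
t: 48.22
tcp_pos: [0.573, -0.0909, 0.152]
tool_rot: [[0.988, -0.004, 0.154], [-0.154, 0.006, 0.988], [-0.004, -1.0, 0.005]]
wrist_force: [-4.6, 7.8, 3.9]
finger_gap: 0.194
```

```bash
python3 - <<'E'
from h import *
o=manip.get_obs(); p=o["tcp_pos"]; print(o["t"],p,o["finger_gap"]*92,o["wrist_force"])
h=np.array([.6692,-.0158]); d=p[:2]-h; a0=np.degrees(np.arctan2(d[1],d[0]))%360; r=np.linalg.norm(d); print(r,a0)
E
```

```text
48.225 [ 0.57300579 -0.09087011  0.15200104] 17.82713405505363 [-4.59001356  7.76402639  3.90767992]
0.12201986291318714 217.96853101052722
```

Emit:
send_rows(deltas=[0, 0, 0.02, 0, 0, 0, 0, 0, 0, 0.02, 0, 0, 0, 0, 0, -0.5, 0.02, 0, 0, 0, 0, 0, -1, 0.02, 0, 0, 0, -1, 0, -1, 0.02, 0, 0, 0, -1])

```text
t: 48.85
tcp_pos: [0.5769, -0.0943, 0.2568]
tool_rot: [[0.988, 0.009, 0.157], [-0.157, -0.0, 0.988], [0.009, -1.0, 0.001]]
wrist_force: [0.1, 0.5, 0.1]
finger_gap: 0.694
```

Emit:
send_rows(deltas=[-0.5, -0.2, 1, 0, 0, 0, -1, -1, -0.2, 1, 0, 0, 0, -1, -1, -0.2, 1, 0, 0, 0, -1])

```text
t: 49.22
tcp_pos: [0.4888, 0.0236, 0.2717]
tool_rot: [[0.988, -0.002, 0.153], [-0.153, 0.001, 0.988], [-0.002, -1.0, 0.001]]
wrist_force: [-0.9, 0.1, 0.2]
finger_gap: 0.994
```

Emit:
send_rows(deltas=[-0.5, 0, 1, 0, 0, 0, -1, -0.5, 0, 1, 0, 0, 0, -1, -0.5, 0, 1, 0, 0, 0, -1, -0.5, 0, 1, 0, 0, 0, -1])

```text
t: 49.72
tcp_pos: [0.4574, 0.1269, 0.272]
tool_rot: [[0.988, -0.0, 0.157], [-0.157, -0.001, 0.988], [-0.0, -1.0, -0.001]]
wrist_force: [-0.9, -0.5, -0.2]
finger_gap: 0.998
```

```bash
python3 - <<'E'
from h import *
c,o=cap("top"); crop("pics/t20.png",c["img"],340,150,550,310,3.8); cv2.imwrite("pics/t20f.png",c["img"])
c2=manip.capture("scene"); cv2.imwrite("pics/s20.png",c2["img"])
E
```

```text
(no output)
```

View pics/t20.png

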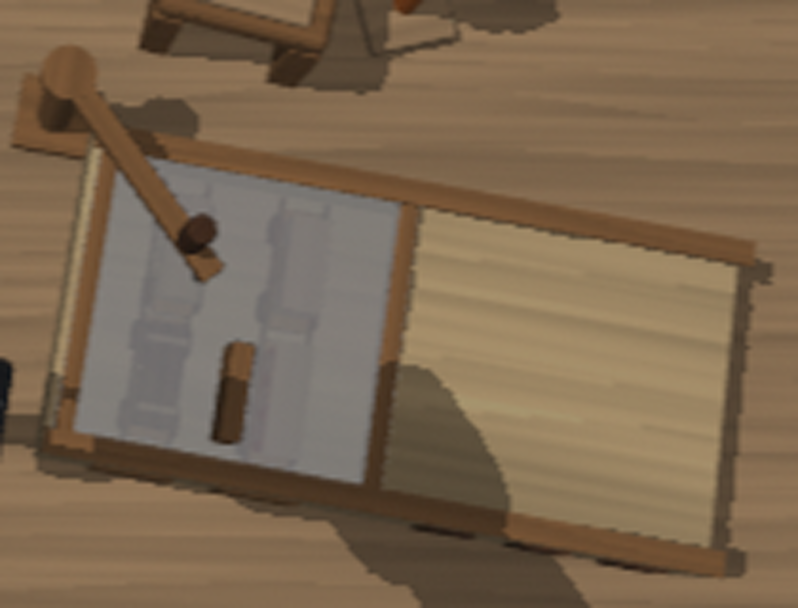

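View pics/s20.png

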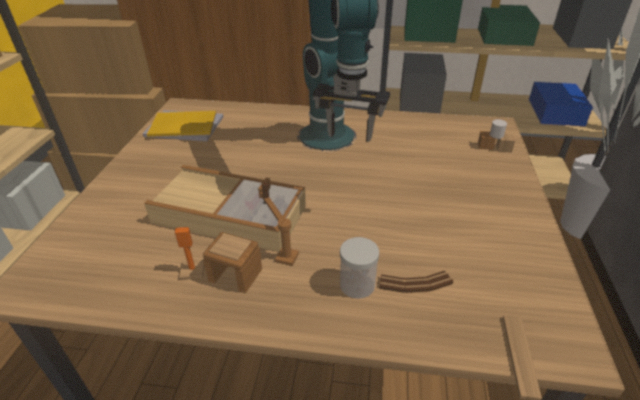

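```bash
python3 - <<'E'
from h import *
c,o=cap("top")
f=lambda u,v,z:onz(c,340+(u+.5)/3.8-.5,150+(v+.5)/3.8-.5,z)
h=f(68,73,.128);p=f(198,227,.173);t=f(207,268,.128)
for q in (p,t): d=q-h; print(np.degrees(np.arctan2(d[1],d[0]))%360,np.hypot(d[0],d[1]))
print(o["t"],o["wrist_force"])
E
```

```text
215.0939609040539 0.12292113933299693
215.17198431213833 0.14399170860722044
49.825 [0.09953169 0.26780741 0.33881081]
```

```bash
python3 -c "
from bench import manip
print(manip.sign_off())"
```

```text
the job is handed in; nothing more can be done
None
```

I handed the job in at about 50 s of the 210 s. All four wagons were present, and they now stand upright inside the bay in two rows of two.

I swung the crane arm clear, to about 1.6 rad, and only then slid the hatch open, about 193 mm. After setting the wagons in, I slid the hatch shut and pushed the crane arm back to its stop.

**Hatch:** The gripper's closing travel of 194 mm puts it within about 1 mm of shut by the travel figures. The force reading at the end did not clearly show the hatch touching its stop. The last top picture shows it shut, sitting about 3 mm further closed than at the start.

**Crane arm:** I met about 9 N resisting along the swing, well above its friction, which indicates the stop. The last top picture puts it about 1° from the stop I had assumed, at the shed's -x-y diagonal.

**Bystanders:** Canister, track, tunnel and signal look unmoved in the pictures, though I did not re-measure their positions.

**Forces and grip:** About 7 to 8 N pushed up on the wrist while gripping three of the wagons, but they released cleanly. The gripper was empty and clear of everything at hand-in.

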